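# Weigh the parcels at the stationery shop's post counter

## Task

Weigh this customer's parcels together: set every parcel in the balance's larger goods pan and put brass weights in the smaller pan until the beam stands level with your hand off it. Then wet the stamp sponge by pressing the water bottle's cap fully down and letting it spring back, and put all the parcels in the grey post tray. Leave the weights in their pan so that I can read off the postage, and do not push the other things about.

Things in the scene. Friction and masses are not known exactly. Their poses are not given: they have to be found in the camera images.
- goods_pan_floor (a point): Centre of the floor of the balance's goods pan, the larger of its two steel pans: inside 210 mm along its y, 130 mm along its x, with a low rim 10 mm above the floor (walls 4 mm). The pan always stays horizontal; its floor is about 104 mm above the counter when the beam is level and moves straight up or down at most 15 mm from there. z is up.
- weight_pan_floor (a point): Centre of the floor of the balance's weight pan, the smaller steel pan: inside 160 mm along its y, 130 mm along its x, rim 10 mm above the floor. Beside the goods pan, 240 mm from it along y (centre to centre); the two pans have equal arms and equal own weight, and one rises as the other sinks.
- beam (a joint): Angle of the balance's beam, rad: 0 level, positive when the weight pan is the lower one. A mismatch of 100 g tips it about 0.10 and it reaches its stops (0.125) at about 125 g. With the right weights on it comes to rest within 0.035 of level (the parcels are not exact to the gram).
- parcel_a_c (a point): Centre of one of the parcels: alike-looking cardboard boxes 100 mm long (x), 42 mm wide (y) and 60 mm high (z), standing on the counter at the left. Two or three are there, the rest are absent (None). They weigh about 100, 200 or 400 g, no two the same; it cannot be seen which.
- parcel_b_c (a point): Centre of one of the parcels: alike-looking cardboard boxes 100 mm long (x), 42 mm wide (y) and 60 mm high (z), standing on the counter at the left. Two or three are there, the rest are absent (None). They weigh about 100, 200 or 400 g, no two the same; it cannot be seen which.
- parcel_c_c (a point): Centre of one of the parcels: alike-looking cardboard boxes 100 mm long (x), 42 mm wide (y) and 60 mm high (z), standing on the counter at the left. Two or three are there, the rest are absent (None). They weigh about 100, 200 or 400 g, no two the same; it cannot be seen which.
- rack_top (a point): Centre of the top of the low wooden board (80 x 190 mm, 8 mm high) in front of the balance on which the three brass weights stand, in any order, in a row along its y.
- weight100_c (a point): Centre (half-way up, z along its axis) of the 100 g brass weight, a round body 34 mm across and 28 mm high with a round knob on top, 22 mm across and 30 mm high, to lift it by: 58 mm high in all.
- weight200_c (a point): Centre (half-way up, z along its axis) of the 200 g brass weight, a round body 42 mm across and 32 mm high with a round knob on top, 22 mm across and 30 mm high, to lift it by: 62 mm high in all.
- weight400_c (a point): Centre (half-way up, z along its axis) of the 400 g brass weight, a round body 52 mm across and 38 mm high with a round knob on top, 22 mm across and 30 mm high, to lift it by: 68 mm high in all.
- tray_in (a point): Centre of the inner floor of the grey post tray on the right, an open box fixed to the counter: inside 235 mm along its x, 135 mm along its y, walls 5 mm thick and 32 mm high over all, floor 5 mm above the counter.
- cap_top (a point): Centre of the top of the round cap (38 mm across) of the white water bottle that is fixed to the counter at the left, behind the parcels; the top is 153 mm above the counter. A low dish with a yellow sponge stands 80 mm beyond it and the cap's thin nozzle points there, along x.
- cap (a joint): How far the bottle's sprung cap is pressed down, m: 0 up, 0.010 fully down. It starts to give at 2 N, takes about 7 N to push fully down and springs back by itself.
- pen_pot: Pot with pens beyond the balance, 64 mm across, 170 mm high; a bystander, origin under its centre.
- hole_punch: Black and steel hole punch, 70 x 110 x 55 mm, at the far left beside the parcels; a bystander, origin under its centre.

How it is judged (in metres and radians):
On the way, in this order (a step that is already met when the one before it is completed fails the run):
1. every parcel is in the goods pan and the beam is level (within 0.05 rad) and still, the fingers touching nothing, for 0.6 s (x of parcel_a_c in the frame of goods_pan_floor between -0.067 and 0.067 m and y of parcel_a_c in the frame of goods_pan_floor between -0.107 and 0.107 m and z of parcel_a_c in the frame of goods_pan_floor between 0.008 and 0.11 m and x of parcel_b_c in the frame of goods_pan_floor between -0.067 and 0.067 m and y of parcel_b_c in the frame of goods_pan_floor between -0.107 and 0.107 m and z of parcel_b_c in the frame of goods_pan_floor between 0.008 and 0.11 m and x of parcel_c_c in the frame of goods_pan_floor between -0.067 and 0.067 m and y of parcel_c_c in the frame of goods_pan_floor between -0.107 and 0.107 m and z of parcel_c_c in the frame of goods_pan_floor between 0.008 and 0.11 m and value of joint beam between -0.05 and 0.05 rad and velocity of joint beam between -0.05 and 0.05 rad/s and contact force between the fingers and anything else below 0.3 N and contact force between the arm and balance below 0.3 N), for 0.6 s.
2. the bottle's cap is pressed down (8 mm or more) (value of joint cap above 0.008 m), for 0.05 s.
3. the cap has sprung back up (value of joint cap below 0.002 m), for 0.1 s.
At the end, for the whole second after the job is handed in: Every parcel lies at rest inside the post tray, the bottle's cap is up (within 2 mm), and the weights are still in the weight pan, which is therefore right down (beam above 0.11 rad) (x of parcel_a_c in the frame of tray_in between -0.12 and 0.12 m and y of parcel_a_c in the frame of tray_in between -0.07 and 0.07 m and z of parcel_a_c in the frame of tray_in between 0.008 and 0.1 m and x of parcel_b_c in the frame of tray_in between -0.12 and 0.12 m and y of parcel_b_c in the frame of tray_in between -0.07 and 0.07 m and z of parcel_b_c in the frame of tray_in between 0.008 and 0.1 m and x of parcel_c_c in the frame of tray_in between -0.12 and 0.12 m and y of parcel_c_c in the frame of tray_in between -0.07 and 0.07 m and z of parcel_c_c in the frame of tray_in between 0.008 and 0.1 m and linear speed of each of parcel_a, parcel_b, parcel_c below 0.03 m/s and value of joint cap below 0.002 m and value of joint beam above 0.11 rad); the robot touches nothing.
It fails at once if a bystander (pen pot or hole punch) is pushed more than 4 cm aside (distance of any of pen_pot, hole_punch from where it was at the start of the episode above 0.04 m).
Of parcel_a, parcel_b, parcel_c only 2 to 3 are there at a start; the rules pass over those that are not, and their reading is None.
At some moment in a run one of weight100, weight200, weight400 may be knocked a few centimetres aside while the robot is not near it.
Once in a run the grip may slacken for a moment while it holds something.
It also fails if it takes over 210 s, if anything falls off the work surface, if the arm or the gripper's body presses on something with over 40 N, if the wrist force passes 120 N, or if a joint passes its speed limit or range.

## Robot

A 6-joint arm with a two-finger parallel gripper is mounted at the origin on the work surface. World frame = base frame: x ahead of the robot, y to its left, z up, the work surface at z = 0. Lengths are in mm, angles in rad, forces in N, time in s.
With the tool pointing down it reaches from about 300 to 850 mm from the base axis. Payload 4.2 kg.
Tool frame: the origin (TCP) lies at the very end of the fingers, on their centre line; the grasp point (between the pads) lies 19 mm behind it; z points along the fingers, y is the line along which they close (so a half turn about z gives the same grasp; the last joint's range is limited). The gripper opens to 91 mm and grips with 3 to 60 N. Pads are 32 mm wide; open, the fingers measure 118 mm over their backs; the gripper's body (76 mm by 178 mm) begins 60 mm behind the grasp point.
Start: joints at [1.221, 0.32, 1.565, -0, 1.257, -0.02], TCP at [186.219, 544.027, 213.976] pointing down, gripper open.
Joint ranges: [-3.11, 3.11], [-0.84, 2.01], [0.21, 2.61], [-1.34, 4.49], [0.05, 2.63], [-2.56, 2.56]. Speed limits (rad/s): [2.57, 2.57, 3.14, 3.14, 3.14, 3.14].

## Interface

Orientations are given as [roll, pitch, yaw] about the fixed x, y, z axes, in that order (R = Rz(yaw) Ry(pitch) Rx(roll)).
In Python, from cell import manip gives the robot as it stands. The module is installed in compiled form; this text tells all that it offers.
- The arm moves only by the tool step_arm, never from a script. Its argument "rows" is a list of rows, each a list of 2 entries, a list of its own where there are three numbers: the shift along the tool's x, y, z scaled (see below), then the turn, a rotation vector about the tool's x, y, z scaled (see below). In form: [[[dx, dy, dz], [wx, wy, wz]], ...]. A call has 1 to 8 rows; each row shifts and turns the commanded pose from where the row before left it, along the tool's axes as they then stand; what a row does not reach is not made up. The controller multiplies each number of a shift by 5 cm and each number of a turn by pi rad. A row lasts 1/12 s, in which the tool goes at most 41.7 mm and 7.16 degrees, less where a joint would pass 70% of its speed; a pose out of reach is approached as far as the arm can. A call with a number of a shift or a turn outside -1 to 1 is refused whole. A call with a gripper value outside its range is refused whole. "gripper" is the opening in per cent of the stroke, from 0 (shut) to 100 (fully open), set as the call begins (left out, the last holds). The fingers move at their own pace and stop on an object; "squeeze" is the grip in N (left out, the last holds). Time passes only in rows, so rows that do not move let the fingers close. It gives the time, the measured TCP pose, the force, the opening and the grip force at its end, in the units of the state.
- manip.state(): the state, without advancing time (a new reading comes with each control period).
- manip.snapshot(name): name is "scene" or "top" or "wrist"; returns (picture, depth): 384x512x3 uint8, red, green, blue; 384x512 float32, mm along the optical axis (not along the pixel's ray), 0 where there is no reading.
- manip.camera_params(name): a dict with "K" (3x3 intrinsics, pixels), "world_from_camera" (4x4, takes a point from camera to world coordinates). Camera axes: x right, y down, z forward; pixel columns grow to the right and rows downward; lengths in mm; the calibration is good to about 2 mm. A picture is of the moment at which its call begins: read the wrist's pose just before it. camera_params takes no time and is no camera call; for the wrist camera it gives the pose at the moment of the call.
- manip.close_job(): hands the job in; it is judged then, once.
The state is a dict: "time": time; "joint_positions": joint angles; "qd": joint speeds; "tau": joint torques, N m; "tcp_pos": TCP position; "ee_rot": TCP orientation; "contact_force": force on the tool from outside, world axes, zero at the start; "wrist_torque": the same for the moment, N m; "grip_width": finger opening in mm; "gripper_force": force on a finger pad.
Only numpy, scipy, OpenCV 4.12 (cv2) and the standard library are available. Lean on these libraries where they do the work, as an engineer would, in place of code of your own. Each camera call takes 0.05 s, during which the arm holds its last target. There are 200 camera calls.

## Working session

There is one attempt and no reset: what is moved stays moved. The work goes in short steps, Python scripts to look and compute and a tool call to move; the robot and the scene stay as the last step left them, time stands still between calls to the robot, and variables do not carry over. Pictures are saved under pics/ and viewed, at most 14 in all, crops included, and the job is handed in when it is done.

Besides the shell and the picture viewer there is one more tool, called after "Emit:" as a command line: name --argument value ..., lists and objects as JSON in quotes. step_arm: Moves the arm, as the interface text tells. Its arguments: {"type":"object","properties":{"rows":{"type":"array","items":{"type":"array"}},"gripper":{"type":"number"},"squeeze":{"type":"number"}},"required":["rows"]}

```bash
mkdir -p pics
cat > h.py <<'E'
from cell import manip
import numpy as np, cv2
def snap(n,f=None):
    P=manip.camera_params(n); im,d=manip.snapshot(n)
    if f: cv2.imwrite('pics/'+f+'.png',im[:,:,::-1])
    K=P['K'];T=P['world_from_camera']; K=np.array(K);T=np.array(T)
    v,u=np.mgrid[:384,:512]
    p=np.stack([(u-K[0,2])/K[0,0]*d,(v-K[1,2])/K[1,1]*d,d],-1)
    W=p@T[:3,:3].T+T[:3,3]; W[d==0]=np.nan
    return im,d,W
def st():
    s=manip.state()
    for k in('time','tcp_pos','ee_rot','contact_force','grip_width','gripper_force'): print(k,np.round(s[k],3))
    return s
E
python3 - <<'E'
from h import *
st()
for n in('scene','top'):
    im,d,W=snap(n,n); np.save(n+'.npy',W)
    print(n,manip.camera_params(n)['world_from_camera'])
a=cv2.imread('pics/scene.png');b=cv2.imread('pics/top.png')
E
```

```text
time 0.0
tcp_pos [186.066 543.534 213.126]
ee_rot [-3.14  -0.     2.812]
contact_force [-0.428 -0.425  1.492]
grip_width 91.01
gripper_force 0.0
scene [[ 6.90948562e-01  5.99171611e-01 -4.04454527e-01  9.12517638e+02]
 [ 7.22898592e-01 -5.70532461e-01  3.89756766e-01 -3.25214444e+02]
 [ 2.77675238e-03 -5.61681485e-01 -8.27348898e-01  8.64766932e+02]
 [ 0.00000000e+00  0.00000000e+00  0.00000000e+00  1.00000000e+00]]
top [[-9.54212351e-02 -9.75282913e-01  1.99293823e-01  3.48304072e+02]
 [-9.95436430e-01  9.32781117e-02 -2.01372277e-02  4.74101996e+01]
 [ 1.04974261e-03 -2.00305850e-01 -9.79732854e-01  1.18776593e+03]
 [ 0.00000000e+00  0.00000000e+00  0.00000000e+00  1.00000000e+00]]
```

View pics/scene.png

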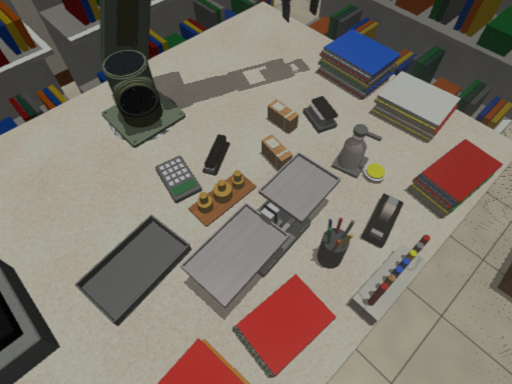

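View pics/top.png

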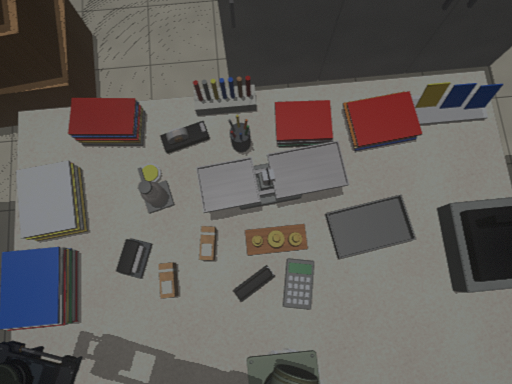

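Scene and top view show two parcels (top view at (207,243) and (168,280)), the board with weights at (276,239), the larger goods pan at (308,172), the weight pan at (229,185), the tray at (369,227) and the bottle at (152,190).

Run:
```python
from h import *
W=np.load('top.npy'); im=cv2.imread('pics/top.png')
def reg(name,u0,u1,v0,v1,z0,z1):
    R=W[v0:v1,u0:u1]; m=(R[...,2]>z0)&(R[...,2]<z1); P=R[m]
    if len(P)<5: print(name,'few',len(P)); return
    (c,s,a)=cv2.minAreaRect(P[:,:2].astype(np.float32))
    print(name,len(P),'rect c',np.round(c),'size',np.round(s),'ang',round(a,1),'z med',np.round(np.median(P[:,2]),1), 'mean',np.round(P[:,:2].mean(0)))
reg('parA',192,222,220,268,50,70)
reg('parB',152,182,256,302,50,70)
reg('goods',265,352,140,202,80,130)
reg('wpan',192,258,152,215,70,130)
reg('board',240,312,220,260,4,14)
reg('weights',240,312,220,260,45,80)
for i,(a,b) in enumerate([(246,266),(267,286),(287,305)]):
    reg('w%d'%i,a,b,225,252,45,80); reg('w%dbody'%i,a,b,225,252,22,42)
reg('tray',320,420,190,262,24,40); reg('trayfloor',320,420,190,262,2,12)
reg('cap',135,180,160,215,146,160); reg('bottle all',130,180,160,215,60,180)
reg('pen',225,255,112,155,60,200); reg('punch',112,155,235,280,20,70)
reg('sponge',140,165,160,180,5,50)
```

```text
parA 483 rect c [444. 189.] size [42. 99.] ang 82.3 z med 59.7 mean [443. 189.]
parB 522 rect c [347. 315.] size [100.  44.] ang 0.9 z med 59.9 mean [346. 314.]
goods 3403 rect c [ 626. -118.] size [140. 239.] ang 5.7 z med 103.8 mean [ 627. -129.]
wpan 2666 rect c [604. 110.] size [140. 168.] ang 5.7 z med 104.0 mean [604. 111.]
board 1042 rect c [437. -20.] size [216. 122.] ang 84.4 z med 7.7 mean [437. -16.]
weights 236 rect c [438. -19.] size [137.  48.] ang 85.0 z med 64.2 mean [435. -17.]
w0 45 rect c [438.  41.] size [18. 21.] ang 84.2 z med 65.1 mean [437.  40.]
w0body 49 rect c [438.  40.] size [32. 30.] ang 39.0 z med 35.2 mean [435.  40.]
w1 145 rect c [437. -18.] size [49. 47.] ang 38.1 z med 47.9 mean [436. -16.]
w1body 18 rect c [431. -20.] size [36. 45.] ang 38.9 z med 40.2 mean [425. -14.]
w2 46 rect c [431. -76.] size [21. 18.] ang 81.5 z med 69.6 mean [431. -76.]
w2body 90 rect c [431. -76.] size [38. 40.] ang 39.4 z med 38.9 mean [430. -74.]
tray 465 rect c [ 450. -314.] size [145. 246.] ang 8.3 z med 30.9 mean [ 450. -318.]
trayfloor 3322 rect c [ 454. -323.] size [324. 225.] ang 84.5 z med 4.6 mean [ 451. -317.]
cap 188 rect c [626. 351.] size [77. 37.] ang 28.3 z med 151.7 mean [618. 344.]
bottle all 501 rect c [621. 338.] size [61. 89.] ang 79.5 z med 105.7 mean [607. 337.]
pen 463 rect c [764.  62.] size [62. 63.] ang 82.2 z med 100.3 mean [760.  62.]
punch 728 rect c [423. 418.] size [ 71. 108.] ang 71.8 z med 53.0 mean [422. 419.]
sponge 264 rect c [692. 354.] size [69. 56.] ang 88.2 z med 19.7 mean [690. 356.]
```

```bash
cat > plan.py <<'E'
from h import *
import sys
# args: groups x,y,z,yawdeg sequential waypoints ; prints tool-frame totals: turn first, then shift, then rows needed
s=manip.state(); p=np.array(s['tcp_pos']); r=s['ee_rot']; yaw=r[2]
print('t',round(s['time'],2),'tcp',np.round(p,1),'rpy deg',np.round(np.degrees(r),1),'w',round(s['grip_width'],1),'F',np.round(s['contact_force'],2))
for a in sys.argv[1:]:
    x,y,z,yd=map(float,a.split(','))
    t=np.radians(yd); dw=(t-yaw+np.pi)%(2*np.pi)-np.pi; yaw=t
    D=np.array([x,y,z])-p; p=np.array([x,y,z]); c,n=np.cos(t),np.sin(t)
    v=np.array([c*D[0]+n*D[1],n*D[0]-c*D[1],-D[2]])/50
    k=int(np.ceil(np.linalg.norm(v)/.8)); kt=int(np.ceil(abs(dw)/np.radians(7)))
    print(a,'| turn rows',kt,'each',round(-dw/np.pi/max(kt,1),4),'| shift tot',np.round(v,3),'rows',k,'each',np.round(v/max(k,1),3))
E
python3 plan.py 347,315,140,181 347,315,24,181 347,315,220,181 633,-178,220,185.7
```

```text
t 0.1 tcp [186.1 543.6 213.2] rpy deg [-179.9   -0.   161.1] w 91.4 F [-0.27 -0.61 -0.45]
347,315,140,181 | turn rows 3 each -0.0368 | shift tot [-3.138 -4.627  1.464] rows 8 each [-0.392 -0.578  0.183]
347,315,24,181 | turn rows 0 each -0.0 | shift tot [-0.    0.    2.32] rows 3 each [-0.     0.     0.773]
347,315,220,181 | turn rows 0 each -0.0 | shift tot [-0.    0.   -3.92] rows 5 each [-0.     0.    -0.784]
633,-178,220,185.7 | turn rows 1 each -0.0261 | shift tot [ -4.712 -10.379  -0.   ] rows 15 each [-0.314 -0.692 -0.   ]
```

Emit:
step_arm --rows '[[[0, 0, 0], [0, 0, -0.037]], [[0, 0, 0], [0, 0, -0.037]], [[0, 0, 0], [0, 0, -0.037]]]' --gripper 100 --squeeze 20

```text
time: 0.35
tcp_pos: [186.1, 543.7, 213.4]
ee_rot: [-3.141, -0.0, -3.117]
contact_force: [-0.1, -0.1, 0.5]
grip_width: 91.2
gripper_force: 0.0
```

Emit:
step_arm --rows '[[[-0.39, -0.58, 0.18], [0, 0, 0]], [[-0.39, -0.58, 0.18], [0, 0, 0]], [[-0.39, -0.58, 0.18], [0, 0, 0]], [[-0.39, -0.58, 0.18], [0, 0, 0]], [[-0.39, -0.58, 0.18], [0, 0, 0]], [[-0.39, -0.58, 0.18], [0, 0, 0]], [[-0.39, -0.58, 0.18], [0, 0, 0]], [[-0.39, -0.58, 0.18], [0, 0, 0]]]'

```text
time: 1.02
tcp_pos: [347.0, 313.4, 141.4]
ee_rot: [-3.141, -0.0, -3.122]
contact_force: [0.2, 0.6, 0.9]
grip_width: 91.1
gripper_force: 0.0
```

```bash
python3 plan.py 347,315,24,181
python3 - <<'E'
from h import *
im,d,W=snap('wrist','w1')
m=(W[...,2]>50)&(W[...,2]<68); P=W[m]
print(len(P)); print(cv2.minAreaRect(P[:,:2].astype(np.float32)))
E
```

```text
t 1.02 tcp [347.  313.4 141.4] rpy deg [-180.    -0.  -178.9] w 91.1 F [0.23 0.56 0.92]
347,315,24,181 | turn rows 1 each 0.0006 | shift tot [-0.     0.032  2.347] rows 3 each [-0.     0.011  0.782]
6274
((360.3226318359375, 322.50531005859375), (272.73492431640625, 130.9289093017578), 75.94606018066406)
```

View pics/w1.png

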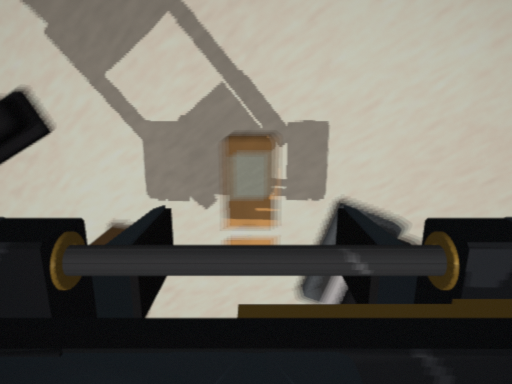

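The wrist view shows the parcel centred at column ~250 between the fingers; descending.

Emit:
step_arm --rows '[[[0, 0, 0.6], [0, 0, 0]], [[0, 0, 0.6], [0, 0, 0]], [[0, 0, 0.6], [0, 0, 0]], [[0, 0, 0.5], [0, 0, 0]], [[0, 0, 0], [0, 0, 0]], [[0, 0, 0], [0, 0, 0]]]'

```text
time: 1.57
tcp_pos: [345.8, 314.5, 26.2]
ee_rot: [-3.14, -0.003, -3.123]
contact_force: [-0.4, -0.2, 0.3]
grip_width: 91.0
gripper_force: 0.0
```

Emit:
step_arm --rows '[[[0, 0, 0], [0, 0, 0]], [[0, 0, 0], [0, 0, 0]], [[0, 0, 0], [0, 0, 0]], [[0, 0, 0], [0, 0, 0]], [[0, 0, 0], [0, 0, 0]], [[0, 0, 0], [0, 0, 0]]]' --gripper 0 --squeeze 25

```text
time: 2.07
tcp_pos: [346.8, 315.2, 27.5]
ee_rot: [3.141, 0.001, -3.123]
contact_force: [0.3, -0.4, -0.0]
grip_width: 54.3
gripper_force: 0.0
```

Emit:
step_arm --rows '[[[0, 0, -0.2], [0, 0, 0]], [[0, 0, -0.5], [0, 0, 0]], [[0, 0, -0.7], [0, 0, 0]], [[0, 0, -0.7], [0, 0, 0]], [[0, 0, -0.7], [0, 0, 0]], [[0, 0, -0.7], [0, 0, 0]], [[0, 0, -0.3], [0, 0, 0]], [[0, 0, 0], [0, 0, 0]]]'

```text
time: 2.73
tcp_pos: [348.2, 316.4, 220.8]
ee_rot: [3.136, 0.007, -3.123]
contact_force: [-0.1, 1.0, -2.6]
grip_width: 41.7
gripper_force: 25.0
```

Emit:
step_arm --rows '[[[0, 0, 0], [0, 0, 0]], [[0, 0, 0], [0, 0, 0]], [[0, 0, 0], [0, 0, 0]], [[0, 0, 0], [0, 0, 0]]]'

```text
time: 3.07
tcp_pos: [345.8, 314.4, 215.2]
ee_rot: [-3.139, -0.003, -3.123]
contact_force: [0.6, 0.7, -2.8]
grip_width: 41.6
gripper_force: 25.0
```

```bash
python3 plan.py 633,-179,220,185.7 633,-179,116,185.7
```

```text
t 3.07 tcp [345.8 314.4 215.2] rpy deg [-179.9   -0.2 -178.9] w 41.6 F [ 0.56  0.73 -2.84]
633,-179,220,185.7 | turn rows 1 each -0.0256 | shift tot [ -4.735 -10.389  -0.097] rows 15 each [-0.316 -0.693 -0.006]
633,-179,116,185.7 | turn rows 0 each -0.0 | shift tot [-0.    0.    2.08] rows 3 each [-0.     0.     0.693]
```

Emit:
step_arm --rows '[[[-0.3, -0.69, -0.01], [0, 0, -0.013]], [[-0.32, -0.69, -0.01], [0, 0, -0.013]], [[-0.32, -0.69, -0.01], [0, 0, 0]], [[-0.32, -0.69, -0.01], [0, 0, 0]], [[-0.32, -0.69, -0.01], [0, 0, 0]], [[-0.32, -0.69, -0.01], [0, 0, 0]], [[-0.32, -0.69, -0.01], [0, 0, 0]], [[-0.32, -0.69, -0.01], [0, 0, 0]]]'

```text
time: 3.73
tcp_pos: [496.8, 49.2, 219.9]
ee_rot: [3.141, -0.002, -3.041]
contact_force: [0.9, 0.0, -1.9]
grip_width: 41.7
gripper_force: 25.0
```

Emit:
step_arm --rows '[[[-0.32, -0.69, 0], [0, 0, 0]], [[-0.32, -0.69, 0], [0, 0, 0]], [[-0.32, -0.69, 0], [0, 0, 0]], [[-0.32, -0.69, 0], [0, 0, 0]], [[-0.32, -0.69, 0], [0, 0, 0]], [[-0.32, -0.69, 0], [0, 0, 0]], [[-0.28, -0.5, 0], [0, 0, 0]], [[0, 0, 0], [0, 0, 0]]]'

```text
time: 4.4
tcp_pos: [631.6, -173.9, 218.2]
ee_rot: [-3.139, -0.001, -3.045]
contact_force: [0.4, 0.2, -1.8]
grip_width: 41.7
gripper_force: 25.0
```

Emit:
step_arm --rows '[[[0, 0, 0], [0, 0, 0]], [[0, 0, 0], [0, 0, 0]], [[0, 0, 0], [0, 0, 0]], [[0, 0, 0], [0, 0, 0]]]'

```text
time: 4.73
tcp_pos: [628.8, -167.6, 220.9]
ee_rot: [3.141, -0.0, -3.04]
contact_force: [-1.3, -0.5, -1.8]
grip_width: 42.0
gripper_force: 2.5
```

```bash
python3 plan.py 633,-179,130,185.7
python3 - <<'E'
from h import *
im,d,W=snap('scene','s2')
h=cv2.cvtColor(im,cv2.COLOR_RGB2HSV)
m=(h[...,0]>8)&(h[...,0]<22)&(h[...,1]>90)&(W[...,1]<-100)&(W[...,2]>100)
P=W[m]; print(len(P),np.nanpercentile(P,[1,5,50,95,99],axis=0).round(1))
E
```

```text
t 4.73 tcp [ 628.8 -167.6  220.9] rpy deg [ 180.    -0.  -174.2] w 42.0 F [-1.28 -0.46 -1.78]
633,-179,130,185.7 | turn rows 1 each 0.0008 | shift tot [-0.061 -0.235  1.819] rows 3 each [-0.02  -0.078  0.606]
763 [[-773.7 -561.4  100.5]
 [ 370.7 -207.7  102.7]
 [ 662.2 -166.4  225.4]
 [ 681.5 -112.5  324.9]
 [ 682.1 -103.3  336.4]]
```

View pics/s2.png

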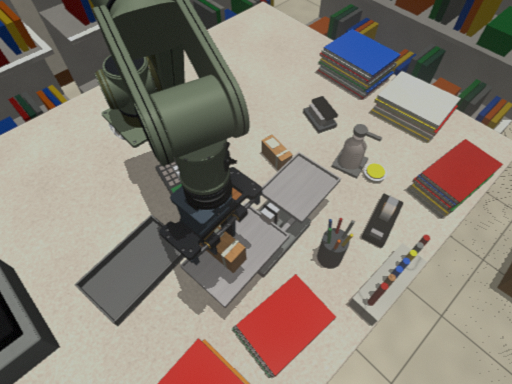

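The grip force dropped to 2.5 N (the slackening); the parcel still shows between the fingers at (231,252). I re-squeeze and measure how it hangs.

Emit:
step_arm --rows '[[[0, 0, 0], [0, 0, 0]], [[0, 0, 0], [0, 0, 0]], [[0, 0, 0], [0, 0, 0]]]' --gripper 0 --squeeze 30

```text
time: 5.03
tcp_pos: [629.2, -168.4, 221.2]
ee_rot: [-3.142, 0.0, -3.04]
contact_force: [-0.8, 0.2, -2.2]
grip_width: 41.6
gripper_force: 30.0
```

```bash
python3 plan.py 633,-179,130,185.7
python3 - <<'E'
from h import *
im,d,W=snap('scene')
h=cv2.cvtColor(im,cv2.COLOR_RGB2HSV)[228:275,210:252]; R=W[228:275,210:252]
m=(h[...,0]>5)&(h[...,0]<22)&(h[...,1]>90)&(R[...,2]>110)
P=R[m]; print(len(P),np.nanpercentile(P,[0,2,50,98,100],axis=0).round(1))
cv2.imwrite('pics/c.png',cv2.resize(im[210:290,180:280,::-1],None,fx=6,fy=6))
E
```

```text
t 5.03 tcp [ 629.2 -168.4  221.2] rpy deg [-180.     0.  -174.2] w 41.6 F [-0.77  0.19 -2.18]
633,-179,130,185.7 | turn rows 1 each 0.0005 | shift tot [-0.054 -0.219  1.824] rows 3 each [-0.018 -0.073  0.608]
635 [[ 610.7 -210.5  170.2]
 [ 629.  -190.9  178.8]
 [ 669.6 -167.7  225.6]
 [ 682.5 -146.2  306.8]
 [ 683.3 -142.9  332.7]]
```

View pics/c.png

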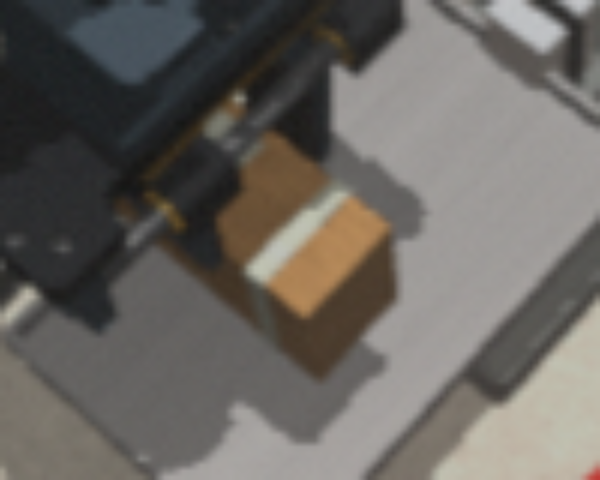

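The crop shows the parcel still upright between the pads, its end face facing the camera; bottom about z 173, i.e. ~48 mm below TCP.

Emit:
step_arm --rows '[[[-0.02, -0.08, 0.3], [0, 0, 0]], [[-0.02, -0.08, 0.5], [0, 0, 0]], [[-0.02, -0.06, 0.4], [0, 0, 0]], [[0, 0, 0.1], [0, 0, 0]], [[0, 0, 0.1], [0, 0, 0]], [[0, 0, 0.1], [0, 0, 0]], [[0, 0, 0], [0, 0, 0]], [[0, 0, 0], [0, 0, 0]]]'

```text
time: 5.75
tcp_pos: [633.8, -179.4, 146.9]
ee_rot: [-3.141, 0.001, -3.041]
contact_force: [-0.6, 0.2, -0.9]
grip_width: 41.6
gripper_force: 30.0
```

```bash
python3 plan.py 633,-179,137,185.7
python3 - <<'E'
from h import *
im,d,W=snap('scene')
m=(W[...,0]>668)&(W[...,0]<700)&(W[...,1]>-205)&(W[...,1]<-150)&(W[...,2]>80)
P=W[m]; print(np.histogram(P[:,2],bins=np.arange(80,200,5)))
g=(W[...,0]>570)&(W[...,0]<680)&(W[...,1]>-130)&(W[...,1]<-60)&(W[...,2]>70)&(W[...,2]<125); print('pan',np.median(W[g],0))
E
```

```text
t 5.75 tcp [ 633.8 -179.4  146.9] rpy deg [-1.800e+02  1.000e-01 -1.742e+02] w 41.6 F [-0.56  0.16 -0.86]
633,-179,137,185.7 | turn rows 1 each 0.0004 | shift tot [0.015 0.009 0.198] rows 1 each [0.015 0.009 0.198]
(array([  0,   8, 135,  27,  45,  19,  14,  19,  13,  23,  13,  18,  15,
        29, 156,   2,   0,   0,   0,   0,   0,   0,   0]), array([ 80,  85,  90,  95, 100, 105, 110, 115, 120, 125, 130, 135, 140,
       145, 150, 155, 160, 165, 170, 175, 180, 185, 190, 195]))
pan [644.84744847 -92.59457031  92.12397819]
```

Emit:
step_arm --rows '[[[0, 0, 0.05], [0, 0, 0]], [[0, 0, 0], [0, 0, 0]], [[0, 0, 0], [0, 0, 0]], [[0, 0, 0], [0, 0, 0]], [[0, 0, 0], [0, 0, 0]], [[0, 0, 0], [0, 0, 0]]]' --gripper 66

```text
time: 6.3
tcp_pos: [633.5, -179.4, 143.6]
ee_rot: [-3.142, 0.0, -3.041]
contact_force: [0.5, 0.6, -0.4]
grip_width: 60.1
gripper_force: 0.0
```

Emit:
step_arm --rows '[[[0, 0, -0.3], [0, 0, 0]], [[0, 0, -0.5], [0, 0, 0]], [[0, 0, -0.7], [0, 0, 0]], [[0, 0, -0.5], [0, 0, 0]], [[0, 0, 0], [0, 0, 0]]]'

```text
time: 6.72
tcp_pos: [636.1, -180.3, 250.2]
ee_rot: [-3.137, 0.011, -3.041]
contact_force: [0.7, -0.0, 0.2]
grip_width: 60.1
gripper_force: 0.0
```

```bash
python3 plan.py 444,189,190,172.3 444,189,140,172.3 444,189,24,172.3
```

```text
t 6.72 tcp [ 636.1 -180.3  250.2] rpy deg [-179.7    0.6 -174.2] w 60.1 F [ 0.69 -0.01  0.25]
444,189,190,172.3 | turn rows 2 each 0.0374 | shift tot [4.797 6.804 1.205] rows 11 each [0.436 0.619 0.11 ]
444,189,140,172.3 | turn rows 0 each -0.0 | shift tot [0. 0. 1.] rows 2 each [0.  0.  0.5]
444,189,24,172.3 | turn rows 0 each -0.0 | shift tot [0.   0.   2.32] rows 3 each [0.    0.    0.773]
```

Emit:
step_arm --rows '[[[0, 0, 0], [0, 0, 0.037]], [[0, 0, 0], [0, 0, 0.037]], [[0.43, 0.62, 0], [0, 0, 0]], [[0.44, 0.62, 0], [0, 0, 0]], [[0.44, 0.62, 0], [0, 0, 0]], [[0.44, 0.62, 0.1], [0, 0, 0]], [[0.44, 0.62, 0.1], [0, 0, 0]], [[0.44, 0.62, 0.1], [0, 0, 0]]]' --gripper 100

```text
time: 7.38
tcp_pos: [526.2, 23.6, 227.9]
ee_rot: [3.141, -0.0, 3.009]
contact_force: [0.6, 0.5, 0.4]
grip_width: 91.3
gripper_force: 0.0
```

Emit:
step_arm --rows '[[[0.44, 0.62, 0.3], [0, 0, 0]], [[0.44, 0.62, 0.3], [0, 0, 0]], [[0.44, 0.62, 0.3], [0, 0, 0]], [[0.44, 0.62, 0.3], [0, 0, 0]], [[0.4, 0.6, 0.3], [0, 0, 0]], [[0, 0, 0.3], [0, 0, 0]], [[0, 0, 0], [0, 0, 0]], [[0, 0, 0], [0, 0, 0]]]'

```text
time: 8.05
tcp_pos: [440.1, 189.0, 137.9]
ee_rot: [-3.14, -0.001, 3.011]
contact_force: [0.1, -0.6, 0.9]
grip_width: 91.1
gripper_force: 0.0
```

```bash
python3 plan.py 444,189,140,172.3 444,189,24,172.3;python3 - <<'E'
from h import *
im,d,W=snap('top'); R=W[215:270,185:230]
P=R[(R[...,2]>52)&(R[...,2]<66)]; print(len(P),np.median(P,0) if len(P) else '')
E
```

```text
t 8.05 tcp [440.1 189.  137.9] rpy deg [-1.799e+02 -1.000e-01  1.725e+02] w 91.1 F [ 0.09 -0.65  0.91]
444,189,140,172.3 | turn rows 1 each 0.0011 | shift tot [-0.077  0.01  -0.041] rows 1 each [-0.077  0.01  -0.041]
444,189,24,172.3 | turn rows 0 each -0.0 | shift tot [0.   0.   2.32] rows 3 each [0.    0.    0.773]
80 [403.79384176 197.69385675  59.88946775]
```

Emit:
step_arm --rows '[[[-0.08, 0, 0.5], [0, 0, 0]], [[0, 0, 0.6], [0, 0, 0]], [[0, 0, 0.6], [0, 0, 0]], [[0, 0, 0.5], [0, 0, 0]], [[0, 0, 0], [0, 0, 0]]]'

```text
time: 8.52
tcp_pos: [442.9, 186.5, 25.5]
ee_rot: [-3.138, -0.006, 3.007]
contact_force: [-0.9, -0.4, -0.1]
grip_width: 91.2
gripper_force: 0.0
```

Emit:
step_arm --rows '[[[0, 0, 0], [0, 0, 0]], [[0, 0, 0], [0, 0, 0]], [[0, 0, 0], [0, 0, 0]], [[0, 0, 0], [0, 0, 0]], [[0, 0, 0], [0, 0, 0]], [[0, 0, 0], [0, 0, 0]], [[0, 0, 0], [0, 0, 0]], [[0, 0, 0], [0, 0, 0]]]' --gripper 0 --squeeze 30

```text
time: 9.18
tcp_pos: [444.7, 188.7, 28.7]
ee_rot: [3.141, 0.0, 3.01]
contact_force: [-0.4, -0.7, 0.8]
grip_width: 42.0
gripper_force: 30.0
```

Emit:
step_arm --rows '[[[0, 0, -0.2], [0, 0, 0]], [[0, 0, -0.5], [0, 0, 0]], [[0, 0, -0.7], [0, 0, 0]], [[0, 0, -0.7], [0, 0, 0]], [[0, 0, -0.7], [0, 0, 0]], [[0, 0, -0.7], [0, 0, 0]], [[0, 0, -0.3], [0, 0, 0]], [[0, 0, 0], [0, 0, 0]]]'

```text
time: 9.85
tcp_pos: [446.4, 189.4, 221.9]
ee_rot: [3.138, 0.007, 3.01]
contact_force: [-0.1, -0.2, -4.1]
grip_width: 41.8
gripper_force: 30.0
```

Emit:
step_arm --rows '[[[0, 0, 0], [0, 0, 0]], [[0, 0, 0], [0, 0, 0]], [[0, 0, 0], [0, 0, 0]], [[0, 0, 0], [0, 0, 0]]]'

```text
time: 10.18
tcp_pos: [443.7, 188.2, 216.5]
ee_rot: [-3.14, -0.004, 3.01]
contact_force: [0.1, -0.3, -4.2]
grip_width: 41.6
gripper_force: 30.0
```

```bash
python3 plan.py 623.5,-84,220,185.7 623.5,-84,120,185.7
```

```text
t 10.18 tcp [443.7 188.2 216.5] rpy deg [-179.9   -0.2  172.4] w 41.6 F [ 0.12 -0.29 -4.19]
623.5,-84,220,185.7 | turn rows 2 each -0.0368 | shift tot [-3.038 -5.775 -0.07 ] rows 9 each [-0.338 -0.642 -0.008]
623.5,-84,120,185.7 | turn rows 0 each -0.0 | shift tot [-0.  0.  2.] rows 3 each [-0.     0.     0.667]
```

Emit:
step_arm --rows '[[[0, 0, 0], [0, 0, -0.037]], [[0, 0, 0], [0, 0, -0.037]], [[-0.3, -0.55, 0], [0, 0, 0]], [[-0.35, -0.67, 0], [0, 0, 0]], [[-0.35, -0.67, 0], [0, 0, 0]], [[-0.35, -0.67, 0], [0, 0, 0]], [[-0.35, -0.67, 0], [0, 0, 0]], [[-0.35, -0.67, 0], [0, 0, 0]]]'

```text
time: 10.85
tcp_pos: [566.5, 3.2, 217.1]
ee_rot: [3.141, -0.002, -3.041]
contact_force: [0.9, 0.8, -4.1]
grip_width: 42.0
gripper_force: 30.0
```

Emit:
step_arm --rows '[[[-0.35, -0.67, 0], [0, 0, 0]], [[-0.35, -0.67, 0], [0, 0, 0]], [[-0.29, -0.53, 0], [0, 0, 0]], [[0, 0, 0.2], [0, 0, 0]], [[0, 0, 0.4], [0, 0, 0]], [[0, 0, 0.2], [0, 0, 0]], [[0, 0, 0], [0, 0, 0]], [[0, 0, 0], [0, 0, 0]]]'

```text
time: 11.52
tcp_pos: [624.2, -82.7, 177.2]
ee_rot: [3.141, -0.003, -3.04]
contact_force: [-0.1, 0.2, -4.0]
grip_width: 41.7
gripper_force: 30.0
```

```bash
python3 plan.py 623.5,-84,119,185.7
```

```text
t 11.52 tcp [624.2 -82.7 177.2] rpy deg [ 180.    -0.2 -174.2] w 41.7 F [-0.15  0.21 -4.04]
623.5,-84,119,185.7 | turn rows 1 each 0.0005 | shift tot [ 0.016 -0.025  1.165] rows 2 each [ 0.008 -0.013  0.582]
```

Emit:
step_arm --rows '[[[0, 0, 0.3], [0, 0, 0]], [[0, 0, 0.4], [0, 0, 0]], [[0, 0, 0.3], [0, 0, 0]], [[0, 0, 0.15], [0, 0, 0]], [[0, 0, 0], [0, 0, 0]], [[0, 0, 0], [0, 0, 0]], [[0, 0, 0], [0, 0, 0]]]'

```text
time: 12.1
tcp_pos: [625.9, -83.1, 122.6]
ee_rot: [-3.141, 0.003, -3.041]
contact_force: [-0.1, 0.9, -3.5]
grip_width: 41.6
gripper_force: 30.0
```

Emit:
step_arm --rows '[[[0, 0, 0], [0, 0, 0]], [[0, 0, 0], [0, 0, 0]], [[0, 0, 0], [0, 0, 0]], [[0, 0, 0], [0, 0, 0]], [[0, 0, 0], [0, 0, 0]]]' --gripper 63

```text
time: 12.52
tcp_pos: [625.2, -83.2, 121.5]
ee_rot: [-3.141, 0.001, -3.041]
contact_force: [-0.2, -0.5, 0.3]
grip_width: 57.5
gripper_force: 0.0
```

Emit:
step_arm --rows '[[[0, 0, -0.3], [0, 0, 0]], [[0, 0, -0.5], [0, 0, 0]], [[0, 0, -0.7], [0, 0, 0]], [[0, 0, -0.6], [0, 0, 0]], [[0, 0, -0.4], [0, 0, 0]], [[0, 0, 0], [0, 0, 0]]]'

```text
time: 13.02
tcp_pos: [627.3, -83.6, 251.8]
ee_rot: [-3.139, 0.01, -3.041]
contact_force: [0.6, -1.4, 0.6]
grip_width: 57.4
gripper_force: 0.0
```

```bash
cat > weights.py <<'E'
from h import *
im,d,W=snap('top')
def reg(name,u0,u1,v0,v1,z0,z1):
    R=W[v0:v1,u0:u1]; m=(R[...,2]>z0)&(R[...,2]<z1); P=R[m]
    if len(P)<5: print(name,'few',len(P)); return
    c,s,a=cv2.minAreaRect(P[:,:2].astype(np.float32))
    print(name,len(P),np.round(c),np.round(s),round(a,1),'z',np.round(np.percentile(P[:,2],[5,50,95]),1),'mean',np.round(P[:,:2].mean(0)))
h=cv2.cvtColor(im,cv2.COLOR_RGB2HSV)
m=((W[...,0]>340)&(W[...,0]<680)&(abs(W[...,1]+10)<220)&(W[...,2]>30)&(W[...,2]<210)&(h[...,0]>15)&(h[...,0]<30)&(h[...,1]>110)).astype(np.uint8)
n,l,s,c=cv2.connectedComponentsWithStats(m)
for i in range(1,n):
    if s[i,4]>25:
        P=W[l==i]; t=P[:,2]>np.percentile(P[:,2],97)-8
        print('brass',c[i].round(),s[i,4],'ztop',np.percentile(P[:,2],97).round(),'knob c',np.mean([P[t][:,:2].min(0),P[t][:,:2].max(0)],0).round(1), 'body',(np.ptp(P[:,:2],axis=0)).round())
def plane(name,x0,x1,y0,y1):
    m=(W[...,0]>x0)&(W[...,0]<x1)&(W[...,1]>y0)&(W[...,1]<y1)&(W[...,2]>75)&(W[...,2]<125); print(name,np.percentile(W[m][:,2],[10,50,90]).round(1))
plane('wpan',550,655,50,170); plane('goods',570,680,-150,-115)
E
python3 weights.py
python3 - <<'E'
from h import *
snap('top','t3')
E
python3 plan.py 430,-76,200,90 430,-76,120,90
```

```text
brass [275. 238.] 192 ztop 78.0 knob c [437.3 -19. ] body [50. 47.]
brass [256. 240.] 76 ztop 69.0 knob c [438.9  40.2] body [31. 29.]
wpan [116.1 118.5 121.1]
goods [86.6 88.5 90.5]
t 13.12 tcp [625.  -83.2 246.6] rpy deg [-1.800e+02  1.000e-01 -1.742e+02] w 56.9 F [-0.73 -0.24 -0.67]
430,-76,200,90 | turn rows 14 each 0.038 | shift tot [ 0.144 -3.9    0.933] rows 6 each [ 0.024 -0.65   0.155]
430,-76,120,90 | turn rows 0 each -0.0 | shift tot [0.  0.  1.6] rows 2 each [0.  0.  0.8]
```

View pics/t3.png

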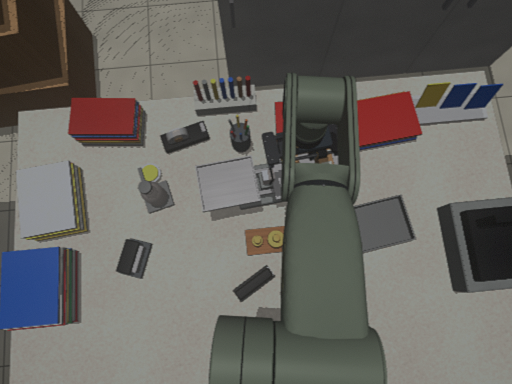

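Top view: wieghts 100 g at (256,240) and 400 g at (275,238) visible in place, the 200 g hidden under the arm; the goods pan is right down with both parcels in it. I fetch the 400 g weight first.

Emit:
step_arm --rows '[[[0, 0, 0], [0, 0, 0.038]], [[0, 0, 0], [0, 0, 0.038]], [[0, 0, 0], [0, 0, 0.038]], [[0, 0, 0], [0, 0, 0.038]], [[0, 0, 0], [0, 0, 0.038]], [[0, 0, 0], [0, 0, 0.038]], [[0, 0, 0], [0, 0, 0.038]], [[0, 0, 0], [0, 0, 0.038]]]'

```text
time: 13.78
tcp_pos: [623.9, -83.0, 243.5]
ee_rot: [-3.139, -0.003, 2.281]
contact_force: [-0.7, 0.3, 0.3]
grip_width: 57.2
gripper_force: 0.0
```

Emit:
step_arm --rows '[[[0, 0, 0], [0, 0, 0.038]], [[0, 0, 0], [0, 0, 0.038]], [[0, 0, 0], [0, 0, 0.038]], [[0, 0, 0], [0, 0, 0.038]], [[0, 0, 0], [0, 0, 0.038]], [[0, 0, 0], [0, 0, 0.038]], [[0, 0, 0], [0, 0, 0]], [[0, 0, 0], [0, 0, 0]]]'

```text
time: 14.45
tcp_pos: [624.2, -83.1, 244.2]
ee_rot: [-3.138, -0.001, 1.574]
contact_force: [-0.1, -0.3, 0.5]
grip_width: 57.4
gripper_force: 0.0
```

```bash
python3 plan.py 438,-19,130,90 438,-19,50,90
```

```text
t 14.45 tcp [624.2 -83.1 244.2] rpy deg [-179.8   -0.    90.2] w 57.4 F [-0.06 -0.26  0.48]
438,-19,130,90 | turn rows 1 each 0.001 | shift tot [ 1.282 -3.723  2.284] rows 6 each [ 0.214 -0.621  0.381]
438,-19,50,90 | turn rows 0 each -0.0 | shift tot [0.  0.  1.6] rows 2 each [0.  0.  0.8]
```

Emit:
step_arm --rows '[[[0.2, -0.62, 0.2], [0, 0, 0]], [[0.22, -0.62, 0.3], [0, 0, 0]], [[0.22, -0.62, 0.45], [0, 0, 0]], [[0.22, -0.62, 0.45], [0, 0, 0]], [[0.22, -0.62, 0.45], [0, 0, 0]], [[0.2, -0.62, 0.43], [0, 0, 0]], [[0, 0, 0], [0, 0, 0]], [[0, 0, 0], [0, 0, 0]]]'

```text
time: 15.12
tcp_pos: [434.8, -18.6, 129.9]
ee_rot: [-3.135, -0.0, 1.574]
contact_force: [0.8, -0.3, 0.2]
grip_width: 57.6
gripper_force: 0.0
```

```bash
python3 plan.py 438,-19,50,90
python3 - <<'E'
from h import *
im,d,W=snap('wrist','w4')
h=cv2.cvtColor(im,cv2.COLOR_RGB2HSV)
m=((W[...,2]>30)&(W[...,2]<85)&(h[...,0]>15)&(h[...,0]<30)&(h[...,1]>100)).astype(np.uint8)
n,l,s,c=cv2.connectedComponentsWithStats(m)
for i in range(1,n):
    if s[i,4]>100:
        P=W[l==i]; t=P[:,2]>np.percentile(P[:,2],95)-8
        print('brass',c[i].round(),s[i,4],'ztop',np.percentile(P[:,2],95).round(),'knob c',np.mean([P[t][:,:2].min(0),P[t][:,:2].max(0)],0).round(1),np.ptp(P[t][:,:2],axis=0).round())
snap('scene','s4')
E
```

```text
t 15.12 tcp [434.8 -18.6 129.9] rpy deg [-179.6   -0.    90.2] w 57.6 F [ 0.76 -0.34  0.17]
438,-19,50,90 | turn rows 1 each 0.001 | shift tot [-0.008  0.064  1.599] rows 3 each [-0.003  0.021  0.533]
brass [259. 124.] 1366 ztop 67.0 knob c [437.2  38. ] [21. 21.]
brass [258. 194.] 3115 ztop 76.0 knob c [436.8 -18.3] [21. 21.]
brass [251. 240.] 321 ztop 41.0 knob c [431.2 -61.1] [33.  9.]
brass [251. 281.] 258 ztop 71.0 knob c [430.9 -82.3] [21. 11.]
```

View pics/w4.png

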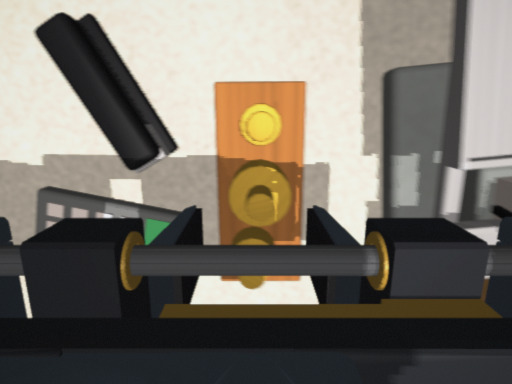

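View pics/s4.png

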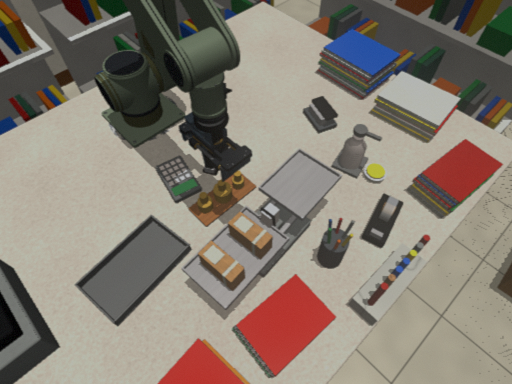

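Wrist view: three brass weights on the board at (260,124), (260,193), (250,270); the 400 g knob is centred (437,−18). Scene: both parcels stand in the goods pan at (250,232) and (222,263). Descending on the 400 g.

Emit:
step_arm --rows '[[[0, 0.04, 0.5], [0, 0, 0]], [[0, 0, 0.6], [0, 0, 0]], [[0, 0, 0.45], [0, 0, 0]], [[0, 0, 0], [0, 0, 0]], [[0, 0, 0], [0, 0, 0]]]'

```text
time: 15.63
tcp_pos: [442.3, -19.5, 54.5]
ee_rot: [3.141, -0.0, 1.571]
contact_force: [-0.1, 0.3, 0.8]
grip_width: 57.6
gripper_force: 0.0
```

Emit:
step_arm --rows '[[[0, 0, 0], [0, 0, 0]], [[0, 0, 0], [0, 0, 0]], [[0, 0, 0], [0, 0, 0]], [[0, 0, 0], [0, 0, 0]], [[0, 0, 0], [0, 0, 0]], [[0, 0, 0], [0, 0, 0]], [[0, 0, 0], [0, 0, 0]]]' --gripper 0 --squeeze 40

```text
time: 16.22
tcp_pos: [439.9, -19.1, 54.5]
ee_rot: [-3.14, -0.0, 1.571]
contact_force: [-3.7, 0.5, 3.2]
grip_width: 21.2
gripper_force: 39.9
```

Emit:
step_arm --rows '[[[0, 0, -0.2], [0, 0, 0]], [[0, 0, -0.5], [0, 0, 0]], [[0, 0, -0.7], [0, 0, 0]], [[0, 0, -0.7], [0, 0, 0]], [[0, 0, -0.7], [0, 0, 0]], [[0, 0, -0.5], [0, 0, 0]], [[0, 0, 0], [0, 0, 0]], [[0, 0, 0], [0, 0, 0]]]'

```text
time: 16.88
tcp_pos: [441.3, -19.2, 219.7]
ee_rot: [3.139, 0.0, 1.571]
contact_force: [-0.1, 0.3, -4.8]
grip_width: 21.1
gripper_force: 39.8
```

```bash
python3 plan.py 607.5,75,215,90 607.5,75,164,90; python3 weights.py
```

```text
t 16.88 tcp [441.3 -19.2 219.7] rpy deg [179.9   0.   90. ] w 21.1 F [-0.05  0.27 -4.84]
607.5,75,215,90 | turn rows 1 each 0.0 | shift tot [1.883 3.323 0.094] rows 5 each [0.377 0.665 0.019]
607.5,75,164,90 | turn rows 0 each -0.0 | shift tot [0.   0.   1.02] rows 2 each [0.   0.   0.51]
brass [255. 240.] 57 ztop 69.0 knob c [438.9  42.2] body [31. 19.]
wpan [116.  118.6 121.3]
goods [86.  88.5 91. ]
```

Emit:
step_arm --rows '[[[0.3, 0.5, 0], [0, 0, 0]], [[0.4, 0.67, 0], [0, 0, 0]], [[0.4, 0.67, 0], [0, 0, 0]], [[0.4, 0.67, 0], [0, 0, 0]], [[0.38, 0.6, 0], [0, 0, 0]], [[0, 0.2, 0.4], [0, 0, 0]], [[0, 0, 0.3], [0, 0, 0]], [[0, 0, 0], [0, 0, 0]]]'

```text
time: 17.6
tcp_pos: [603.1, 74.9, 176.9]
ee_rot: [-3.128, 0.002, 1.572]
contact_force: [-1.4, -0.2, -4.9]
grip_width: 21.1
gripper_force: 39.9
```

Emit:
step_arm --rows '[[[0, 0, 0], [0, 0, 0]], [[0, 0, 0], [0, 0, 0]], [[0, 0, 0], [0, 0, 0]]]'

```text
time: 17.85
tcp_pos: [606.4, 74.6, 185.0]
ee_rot: [3.141, -0.0, 1.571]
contact_force: [0.5, 0.7, -3.3]
grip_width: 21.0
gripper_force: 39.9
```

```bash
python3 plan.py 607.5,75,167,90
```

```text
t 17.85 tcp [606.4  74.6 185. ] rpy deg [179.9  -0.   90. ] w 21.0 F [ 0.45  0.73 -3.31]
607.5,75,167,90 | turn rows 1 each -0.0001 | shift tot [0.007 0.023 0.361] rows 1 each [0.007 0.023 0.361]
```

Emit:
step_arm --rows '[[[0, 0, 0.1], [0, 0, 0]], [[0, 0, 0.1], [0, 0, 0]], [[0, 0, 0.1], [0, 0, 0]], [[0, 0, 0.06], [0, 0, 0]], [[0, 0, 0], [0, 0, 0]], [[0, 0, 0], [0, 0, 0]], [[0, 0, 0], [0, 0, 0]]]'

```text
time: 18.43
tcp_pos: [606.4, 74.8, 166.5]
ee_rot: [3.141, -0.0, 1.571]
contact_force: [0.5, 0.1, -3.9]
grip_width: 21.1
gripper_force: 39.9
```

Emit:
step_arm --rows '[[[0, 0, 0], [0, 0, 0]], [[0, 0, 0], [0, 0, 0]], [[0, 0, 0], [0, 0, 0]], [[0, 0, 0], [0, 0, 0]], [[0, 0, 0], [0, 0, 0]]]' --gripper 55

```text
time: 18.85
tcp_pos: [606.6, 74.9, 167.0]
ee_rot: [3.141, -0.0, 1.571]
contact_force: [0.2, -0.2, 0.7]
grip_width: 49.3
gripper_force: 0.0
```

Emit:
step_arm --rows '[[[0, 0, -0.3], [0, 0, 0]], [[0, 0, -0.6], [0, 0, 0]], [[0, 0, -0.6], [0, 0, 0]], [[0, 0, 0], [0, 0, 0]], [[0, 0, 0], [0, 0, 0]]]'

```text
time: 19.27
tcp_pos: [607.4, 74.9, 243.7]
ee_rot: [3.137, -0.001, 1.571]
contact_force: [1.0, 0.0, -1.3]
grip_width: 50.3
gripper_force: 0.0
```

```bash
python3 weights.py; python3 plan.py 431,-76,160,90 431,-76,130,90
```

```text
brass [295. 238.] 131 ztop 72.0 knob c [430.9 -76.8] body [40. 37.]
wpan [115.7 118.9 120.7]
goods [85.8 88.7 91.2]
t 19.32 tcp [606.4  74.8 241.9] rpy deg [179.9  -0.   90. ] w 50.0 F [-0.59 -0.05  0.29]
431,-76,160,90 | turn rows 1 each 0.0 | shift tot [-3.017 -3.508  1.637] rows 7 each [-0.431 -0.501  0.234]
431,-76,130,90 | turn rows 0 each -0.0 | shift tot [0.  0.  0.6] rows 1 each [0.  0.  0.6]
```

Emit:
step_arm --rows '[[[-0.4, -0.47, 0], [0, 0, 0]], [[-0.45, -0.52, 0.1], [0, 0, 0]], [[-0.45, -0.52, 0.3], [0, 0, 0]], [[-0.45, -0.52, 0.4], [0, 0, 0]], [[-0.45, -0.52, 0.4], [0, 0, 0]], [[-0.45, -0.52, 0.5], [0, 0, 0]], [[-0.37, -0.44, 0.5], [0, 0, 0]], [[0, 0, 0], [0, 0, 0]]]'

```text
time: 19.98
tcp_pos: [421.4, -76.4, 126.1]
ee_rot: [-3.124, -0.002, 1.568]
contact_force: [-1.8, 0.2, -0.6]
grip_width: 49.9
gripper_force: 0.0
```

Emit:
step_arm --rows '[[[0, 0, 0], [0, 0, 0]], [[0, 0, 0], [0, 0, 0]]]'

```text
time: 20.15
tcp_pos: [431.8, -75.7, 131.7]
ee_rot: [3.142, -0.0, 1.57]
contact_force: [1.2, 0.8, 0.8]
grip_width: 50.2
gripper_force: 0.0
```

```bash
python3 plan.py 431,-76,46,90
python3 - <<'E'
from h import *
im,d,W=snap('wrist')
h=cv2.cvtColor(im,cv2.COLOR_RGB2HSV)
m=((W[...,2]>30)&(W[...,2]<85)&(h[...,0]>15)&(h[...,0]<30)&(h[...,1]>100)).astype(np.uint8)
n,l,s,c=cv2.connectedComponentsWithStats(m)
for i in range(1,n):
    if s[i,4]>100:
        P=W[l==i]; t=P[:,2]>np.percentile(P[:,2],95)-8
        print('brass',c[i].round(),s[i,4],'ztop',np.percentile(P[:,2],95).round(),'knob c',np.mean([P[t][:,:2].min(0),P[t][:,:2].max(0)],0).round(1),np.ptp(P[t][:,:2],axis=0).round())
E
```

```text
t 20.15 tcp [431.8 -75.7 131.7] rpy deg [180.  -0.  90.] w 50.2 F [1.24 0.76 0.76]
431,-76,46,90 | turn rows 1 each -0.0001 | shift tot [-0.006 -0.016  1.714] rows 3 each [-0.002 -0.005  0.571]
brass [262.  48.] 1645 ztop 67.0 knob c [436.8  37.9] [21. 21.]
brass [254. 194.] 1893 ztop 71.0 knob c [430.8 -77.4] [21. 22.]
```

Emit:
step_arm --rows '[[[-0.01, -0.02, 0.5], [0, 0, 0]], [[0, 0, 0.6], [0, 0, 0]], [[0, 0, 0.58], [0, 0, 0]], [[0, 0, 0], [0, 0, 0]], [[0, 0, 0], [0, 0, 0]]]'

```text
time: 20.62
tcp_pos: [430.9, -75.7, 47.7]
ee_rot: [-3.14, -0.0, 1.572]
contact_force: [-0.1, -0.4, 0.2]
grip_width: 50.4
gripper_force: 0.0
```

Emit:
step_arm --rows '[[[0, 0, 0], [0, 0, 0]], [[0, 0, 0], [0, 0, 0]], [[0, 0, 0], [0, 0, 0]], [[0, 0, 0], [0, 0, 0]], [[0, 0, 0], [0, 0, 0]], [[0, 0, 0], [0, 0, 0]]]' --gripper 0 --squeeze 40

```text
time: 21.12
tcp_pos: [431.2, -76.4, 48.8]
ee_rot: [3.139, 0.0, 1.571]
contact_force: [0.9, 1.0, 4.7]
grip_width: 20.8
gripper_force: 40.0
```

Emit:
step_arm --rows '[[[0, 0, -0.2], [0, 0, 0]], [[0, 0, -0.5], [0, 0, 0]], [[0, 0, -0.7], [0, 0, 0]], [[0, 0, -0.7], [0, 0, 0]], [[0, 0, -0.7], [0, 0, 0]], [[0, 0, -0.7], [0, 0, 0]], [[0, 0, 0], [0, 0, 0]], [[0, 0, 0], [0, 0, 0]]]'

```text
time: 21.78
tcp_pos: [431.0, -76.4, 224.3]
ee_rot: [3.138, 0.001, 1.571]
contact_force: [-0.7, 1.1, -3.1]
grip_width: 20.8
gripper_force: 40.0
```

```bash
python3 plan.py 600,148,210,90 ; python3 weights.py
```

```text
t 21.78 tcp [431.  -76.4 224.3] rpy deg [179.8   0.   90. ] w 20.8 F [-0.74  1.13 -3.14]
600,148,210,90 | turn rows 1 each 0.0 | shift tot [4.488 3.38  0.287] rows 8 each [0.561 0.423 0.036]
brass [238. 179.] 191 ztop 188.0 knob c [605.7  75.6] body [48. 46.]
brass [256. 240.] 79 ztop 70.0 knob c [438.8  40.3] body [31. 29.]
wpan [116.  118.6 121.2]
goods [85.5 88.8 91.3]
```

Emit:
step_arm --rows '[[[0.45, 0.33, 0], [0, 0, 0]], [[0.56, 0.42, 0], [0, 0, 0]], [[0.6, 0.45, 0], [0, 0, 0]], [[0.6, 0.45, 0], [0, 0, 0]], [[0.6, 0.45, 0], [0, 0, 0]], [[0.6, 0.45, 0], [0, 0, 0]], [[0.6, 0.45, 0], [0, 0, 0]], [[0.48, 0.38, 0.2], [0, 0, 0]]]'

```text
time: 22.5
tcp_pos: [600.3, 150.7, 211.4]
ee_rot: [-3.14, -0.0, 1.572]
contact_force: [1.0, 0.4, -1.4]
grip_width: 21.3
gripper_force: 40.0
```

Emit:
step_arm --rows '[[[0, 0, 0.4], [0, 0, 0]], [[0, 0, 0.2], [0, 0, 0]], [[0, 0, 0], [0, 0, 0]], [[0, 0, 0], [0, 0, 0]], [[0, 0, 0], [0, 0, 0]]]'

```text
time: 22.92
tcp_pos: [599.1, 147.5, 183.2]
ee_rot: [-3.141, 0.0, 1.57]
contact_force: [-0.3, 0.2, -1.9]
grip_width: 21.2
gripper_force: 40.0
```

```bash
python3 plan.py 600,148,150,90
```

```text
t 22.92 tcp [599.1 147.5 183.2] rpy deg [-180.     0.    89.9] w 21.2 F [-0.28  0.19 -1.87]
600,148,150,90 | turn rows 1 each -0.0003 | shift tot [0.011 0.019 0.664] rows 1 each [0.011 0.019 0.664]
```

Emit:
step_arm --rows '[[[0, 0, 0.15], [0, 0, 0]], [[0, 0, 0.15], [0, 0, 0]], [[0, 0, 0.12], [0, 0, 0]], [[0, 0, 0.1], [0, 0, 0]], [[0, 0, 0.08], [0, 0, 0]], [[0, 0, 0.05], [0, 0, 0]], [[0, 0, 0], [0, 0, 0]], [[0, 0, 0], [0, 0, 0]]]'

```text
time: 23.58
tcp_pos: [599.2, 148.2, 150.4]
ee_rot: [-3.141, 0.0, 1.571]
contact_force: [-0.2, -0.1, -0.8]
grip_width: 21.0
gripper_force: 40.0
```

Emit:
step_arm --rows '[[[0, 0, 0], [0, 0, 0]], [[0, 0, 0], [0, 0, 0]], [[0, 0, 0], [0, 0, 0]], [[0, 0, 0], [0, 0, 0]], [[0, 0, 0], [0, 0, 0]]]' --gripper 55

```text
time: 24.0
tcp_pos: [599.6, 148.4, 150.7]
ee_rot: [3.141, -0.0, 1.571]
contact_force: [-0.8, 0.4, 0.2]
grip_width: 49.3
gripper_force: 0.0
```

Emit:
step_arm --rows '[[[0, 0, -0.2], [0, 0, 0]], [[0, 0, -0.6], [0, 0, 0]], [[0, 0, -0.6], [0, 0, 0]], [[0, 0, -0.4], [0, 0, 0]], [[0, 0, 0], [0, 0, 0]], [[0, 0, 0], [0, 0, 0]], [[0, 0, 0], [0, 0, 0]], [[0, 0, 0], [0, 0, 0]]]'

```text
time: 24.67
tcp_pos: [598.6, 148.1, 239.1]
ee_rot: [-3.139, 0.001, 1.571]
contact_force: [0.1, -0.1, -0.6]
grip_width: 49.7
gripper_force: 0.0
```

Emit:
step_arm --rows '[[[0, 0, 0], [0, 0, 0]], [[0, 0, 0], [0, 0, 0]], [[0, 0, 0], [0, 0, 0]], [[0, 0, 0], [0, 0, 0]], [[0, 0, 0], [0, 0, 0]], [[0, 0, 0], [0, 0, 0]], [[0, 0, 0], [0, 0, 0]], [[0, 0, 0], [0, 0, 0]]]'

```text
time: 25.33
tcp_pos: [599.4, 148.3, 240.5]
ee_rot: [3.142, -0.0, 1.571]
contact_force: [0.1, 1.2, 0.3]
grip_width: 49.9
gripper_force: 0.0
```

Emit:
step_arm --rows '[[[0, 0, 0], [0, 0, 0]], [[0, 0, 0], [0, 0, 0]], [[0, 0, 0], [0, 0, 0]], [[0, 0, 0], [0, 0, 0]], [[0, 0, 0], [0, 0, 0]], [[0, 0, 0], [0, 0, 0]], [[0, 0, 0], [0, 0, 0]], [[0, 0, 0], [0, 0, 0]]]'

```text
time: 26.0
tcp_pos: [599.4, 148.3, 240.4]
ee_rot: [3.142, -0.0, 1.571]
contact_force: [0.2, -0.8, -0.1]
grip_width: 50.2
gripper_force: 0.0
```

```bash
cat > chk.py <<'E'
from h import *
im,d,W=snap('top')
x=np.array([.995,.099]);y=np.array([-.099,.995])
def plane(name,c,y0,y1):
    D=W[...,:2]-np.array(c); u=D@x; v=D@y
    m=(abs(u)<55)&(v>y0)&(v<y1)&(W[...,2]>75)&(W[...,2]<125); P=W[m]; print(name,m.sum(),np.percentile(P[:,2],[10,50,90]).round(1) if m.sum() else '')
plane('wpan',(604,110),-70,70); plane('goods',(628,-129),-20,15)
R=(abs((W[...,:2]-np.array([628,-129]))@x)<75)&(abs((W[...,:2]-np.array([628,-129]))@y)<110)&(W[...,2]>125)&(W[...,2]<185)
n,l,s,c=cv2.connectedComponentsWithStats(R.astype(np.uint8))
for i in range(1,n):
    if s[i,4]>60:
        P=W[l==i]; C,S,a=cv2.minAreaRect(P[:,:2].astype(np.float32)); D=np.array(C)-np.array([628,-129])
        print('box',np.round(C,1),np.round(S),round(a,1),'ztop',np.percentile(P[:,2],[10,50,90]).round(1),'in pan',np.round([D@x,D@y],1))
E
python3 chk.py; python3 weights.py; python3 plan.py
```

```text
wpan 386 [101.1 103.9 106.7]
goods 418 [100.8 103.5 106. ]
box [ 635.8 -177.8] [101.  44.] 6.1 ztop [143.  163.1 165.7] in pan [  3.  -49.3]
box [624.2 -82.2] [101.  42.] 6.1 ztop [148.5 163.2 166. ] in pan [ 0.9 47. ]
brass [242. 179.] 101 ztop 173.0 knob c [605.9  71.5] body [46. 28.]
brass [258. 240.] 52 ztop 69.0 knob c [439.2  38.5] body [28. 21.]
wpan [101.1 103.9 106.9]
goods [101.2 103.6 106.1]
t 26.1 tcp [599.4 148.3 240.5] rpy deg [180.  -0.  90.] w 50.3 F [-0.2   0.38  0.23]
```

The beam is level (both pans at z≈104), both parcels properly inside. Now locate the cap precisely.

Emit:
step_arm --rows '[[[0, 0, 0], [0, 0, 0]], [[0, 0, 0], [0, 0, 0]], [[0, 0, 0], [0, 0, 0]], [[0, 0, 0], [0, 0, 0]]]' --gripper 0

```text
time: 26.43
tcp_pos: [599.4, 148.3, 240.5]
ee_rot: [3.142, -0.0, 1.571]
contact_force: [-0.7, -0.6, -0.8]
grip_width: 26.6
gripper_force: 0.0
```

```bash
python3 - <<'E'
from h import *
for n in('top','scene'):
    W=np.load(n+'.npy')
    m=(W[...,0]>560)&(W[...,0]<690)&(W[...,1]>300)&(W[...,1]<400)&(W[...,2]>148)&(W[...,2]<160)
    P=W[m]; print(n,len(P),P.min(0).round(),P.max(0).round())
    # erode nozzle: raster 1mm
    g=np.zeros((140,110),np.uint8); g[(P[:,0]-560).astype(int),(P[:,1]-300).astype(int)]=1
    g=cv2.morphologyEx(g,cv2.MORPH_CLOSE,np.ones((9,9)))
    g=cv2.morphologyEx(g,cv2.MORPH_OPEN,cv2.getStructuringElement(cv2.MORPH_ELLIPSE,(19,19)))
    c=np.argwhere(g)
    if len(c): print('disc',(c.min(0)+c.max(0))/2+[560,300],np.ptp(c,axis=0))
E
python3 plan.py 612,338,200,90
```

```text
top 174 [590. 323. 148.] [665. 361. 160.]
disc [608.  340.5] [34 33]
scene 183 [591. 322. 148.] [668. 361. 159.]
disc [609.5 339.5] [37 35]
t 26.43 tcp [599.4 148.3 240.5] rpy deg [180.  -0.  90.] w 26.6 F [-0.73 -0.57 -0.79]
612,338,200,90 | turn rows 1 each 0.0 | shift tot [3.794 0.253 0.809] rows 5 each [0.759 0.051 0.162]
```

Emit:
step_arm --rows '[[[0.6, 0.03, 0], [0, 0, 0]], [[0.7, 0.04, 0], [0, 0, 0]], [[0.7, 0.04, 0], [0, 0, 0]], [[0.7, 0.04, 0.1], [0, 0, 0]], [[0.7, 0.04, 0.2], [0, 0, 0]], [[0.43, 0, 0.4], [0, 0, 0]], [[0, 0, 0.5], [0, 0, 0]], [[0, 0, 0], [0, 0, 0]]]'

```text
time: 27.1
tcp_pos: [606.0, 340.0, 174.6]
ee_rot: [-3.133, 0.005, 1.573]
contact_force: [-0.8, -0.6, -1.5]
grip_width: 0.6
gripper_force: 0.0
```

Emit:
step_arm --rows '[[[0, 0, 0], [0, 0, 0]], [[0, 0, 0], [0, 0, 0]], [[0, 0, 0], [0, 0, 0]]]'

```text
time: 27.35
tcp_pos: [609.9, 339.4, 182.7]
ee_rot: [3.138, -0.002, 1.57]
contact_force: [0.5, -0.3, 0.4]
grip_width: 0.5
gripper_force: 0.0
```

```bash
python3 plan.py 609,340,143,90; python3 chk.py
```

```text
t 27.35 tcp [609.9 339.4 182.7] rpy deg [ 1.798e+02 -1.000e-01  8.990e+01] w 0.5 F [ 0.5  -0.34  0.4 ]
609,340,143,90 | turn rows 1 each -0.0003 | shift tot [ 0.013 -0.019  0.794] rows 1 each [ 0.013 -0.019  0.794]
wpan 1289 [101.2 103.6 106.5]
goods 416 [101.2 103.6 106. ]
box [ 635.5 -177.7] [101.  44.] 6.6 ztop [143.6 163.2 166.1] in pan [  2.6 -49.2]
box [624.5 -82.2] [101.  43.] 6.0 ztop [149.  163.1 166. ] in pan [ 1.1 46.9]
```

Emit:
step_arm --rows '[[[0, -0.02, 0.2], [0, 0, 0]], [[0, 0, 0.2], [0, 0, 0]], [[0, 0, 0.12], [0, 0, 0]], [[0, 0, 0.1], [0, 0, 0]], [[0, 0, 0.1], [0, 0, 0]], [[0, 0, 0.08], [0, 0, 0]], [[0, 0, 0], [0, 0, 0]], [[0, 0, 0], [0, 0, 0]]]'

```text
time: 28.07
tcp_pos: [607.4, 339.2, 143.2]
ee_rot: [3.141, 0.0, 1.571]
contact_force: [-4.1, -4.0, 12.9]
grip_width: 0.4
gripper_force: 6.6
```

Emit:
step_arm --rows '[[[0, 0, 0.02], [0, 0, 0]], [[0, 0, 0], [0, 0, 0]], [[0, 0, 0], [0, 0, 0]]]'

```text
time: 28.32
tcp_pos: [607.4, 339.2, 143.2]
ee_rot: [3.14, -0.0, 1.571]
contact_force: [-5.9, -4.4, 16.9]
grip_width: 0.3
gripper_force: 8.3
```

Emit:
step_arm --rows '[[[0, 0, -0.2], [0, 0, 0]], [[0, 0, -0.4], [0, 0, 0]], [[0, 0, -0.6], [0, 0, 0]], [[0, 0, -0.6], [0, 0, 0]], [[0, 0, 0], [0, 0, 0]], [[0, 0, 0], [0, 0, 0]], [[0, 0, 0], [0, 0, 0]]]'

```text
time: 28.9
tcp_pos: [607.5, 339.6, 228.4]
ee_rot: [-3.14, 0.001, 1.571]
contact_force: [0.2, 0.1, -1.2]
grip_width: 0.4
gripper_force: 0.0
```

```bash
python3 plan.py 624.5,-82,240,186 624.5,-82,140,186
python3 - <<'E'
from h import *
im,d,W=snap('scene')
m=(W[...,0]>585)&(W[...,0]<640)&(W[...,1]>315)&(W[...,1]<365)&(W[...,2]>120)&(W[...,2]<170); print('cap top',np.percentile(W[m][:,2],[50,80,95]))
E
```

```text
t 28.9 tcp [607.5 339.6 228.4] rpy deg [-179.9    0.    90. ] w 0.4 F [ 0.15  0.12 -1.18]
624.5,-82,240,186 | turn rows 14 each -0.0381 | shift tot [ 0.543 -8.422 -0.233] rows 11 each [ 0.049 -0.766 -0.021]
624.5,-82,140,186 | turn rows 0 each -0.0 | shift tot [-0.  0.  2.] rows 3 each [-0.     0.     0.667]
cap top [151.74000106 154.20189625 155.84903107]
```

Emit:
step_arm --rows '[[[0, 0, -0.1], [0, 0, -0.038]], [[0, 0, -0.1], [0, 0, -0.038]], [[0, 0, 0], [0, 0, -0.038]], [[0, 0, 0], [0, 0, -0.038]], [[0, 0, 0], [0, 0, -0.038]], [[0, 0, 0], [0, 0, -0.038]], [[0, 0, 0], [0, 0, -0.038]], [[0, 0, 0], [0, 0, -0.038]]]' --gripper 64

```text
time: 29.62
tcp_pos: [607.2, 339.4, 237.1]
ee_rot: [-3.138, -0.002, 2.532]
contact_force: [-0.0, 0.1, -0.2]
grip_width: 51.2
gripper_force: 0.0
```

Emit:
step_arm --rows '[[[0, 0, 0], [0, 0, -0.038]], [[0, 0, 0], [0, 0, -0.038]], [[0, 0, 0], [0, 0, -0.038]], [[0, 0, 0], [0, 0, -0.038]], [[0, 0, 0], [0, 0, -0.038]], [[0, 0, 0], [0, 0, -0.038]], [[0, 0, 0], [0, 0, 0]]]'

```text
time: 30.2
tcp_pos: [607.2, 339.5, 237.3]
ee_rot: [-3.14, -0.003, -3.039]
contact_force: [-0.4, 0.5, -0.8]
grip_width: 58.3
gripper_force: 0.0
```

Emit:
step_arm --rows '[[[0.05, -0.7, 0], [0, 0, 0]], [[0.05, -0.76, 0], [0, 0, 0]], [[0.05, -0.78, 0], [0, 0, 0]], [[0.05, -0.78, 0], [0, 0, 0]], [[0.05, -0.78, 0], [0, 0, 0]], [[0.05, -0.78, 0], [0, 0, 0]], [[0.05, -0.78, 0], [0, 0, 0]], [[0.05, -0.78, 0], [0, 0, 0]]]'

```text
time: 30.87
tcp_pos: [618.0, 30.5, 238.2]
ee_rot: [3.141, -0.002, -3.044]
contact_force: [0.5, 0.1, 0.0]
grip_width: 57.9
gripper_force: 0.0
```

Emit:
step_arm --rows '[[[0.05, -0.78, 0], [0, 0, 0]], [[0.05, -0.78, 0], [0, 0, 0]], [[0.05, -0.72, 0], [0, 0, 0]], [[0, 0, 0], [0, 0, 0]], [[0, 0, 0], [0, 0, 0]], [[0, 0, 0], [0, 0, 0]]]'

```text
time: 31.37
tcp_pos: [622.4, -81.5, 238.5]
ee_rot: [3.14, -0.002, -3.043]
contact_force: [-0.2, 0.6, -0.9]
grip_width: 58.3
gripper_force: 0.0
```

```bash
python3 plan.py 624.5,-82,132,186
python3 - <<'E'
from h import *
im,d,W=snap('scene')
for y0,y1 in((-110,-55),(-205,-150)):
    m=(W[...,0]>560)&(W[...,0]<700)&(W[...,1]>y0)&(W[...,1]<y1)&(W[...,2]>155)&(W[...,2]<172)
    P=W[m]; print(len(P),cv2.minAreaRect(P[:,:2].astype(np.float32)) if len(P)>5 else '')
E
```

```text
t 31.37 tcp [622.4 -81.5 238.5] rpy deg [ 1.799e+02 -1.000e-01 -1.744e+02] w 58.3 F [-0.24  0.64 -0.85]
624.5,-82,132,186 | turn rows 1 each -0.002 | shift tot [-0.041 -0.014  2.129] rows 3 each [-0.014 -0.005  0.71 ]
649 ((630.3286743164062, -83.78445434570312), (89.55841064453125, 43.683982849121094), 6.851535320281982)
947 ((636.3355712890625, -179.42929077148438), (99.86994934082031, 42.33744812011719), 5.671496868133545)
```

Emit:
step_arm --rows '[[[-0.04, -0.02, 0.4], [0, 0, 0]], [[0, 0, 0.6], [0, 0, 0]], [[0, 0, 0.6], [0, 0, 0]], [[0, 0, 0.4], [0, 0, 0]], [[0, 0, 0.12], [0, 0, 0]], [[0, 0, 0], [0, 0, 0]], [[0, 0, 0], [0, 0, 0]]]'

```text
time: 32.0
tcp_pos: [625.6, -81.8, 134.3]
ee_rot: [-3.141, 0.001, -3.04]
contact_force: [0.2, 0.0, -0.0]
grip_width: 58.3
gripper_force: 0.0
```

Emit:
step_arm --rows '[[[0, 0, 0], [0, 0, 0]], [[0, 0, 0], [0, 0, 0]], [[0, 0, 0], [0, 0, 0]], [[0, 0, 0], [0, 0, 0]], [[0, 0, 0], [0, 0, 0]]]' --gripper 0 --squeeze 35

```text
time: 32.42
tcp_pos: [625.7, -82.7, 134.3]
ee_rot: [-3.141, 0.003, -3.041]
contact_force: [1.8, -0.2, -0.1]
grip_width: 41.7
gripper_force: 35.0
```

Emit:
step_arm --rows '[[[0, 0, -0.2], [0, 0, 0]], [[0, 0, -0.3], [0, 0, 0]], [[0, 0, -0.5], [0, 0, 0]], [[0, 0, -0.6], [0, 0, 0]], [[0, 0, -0.6], [0, 0, 0]], [[0, 0, 0], [0, 0, 0]], [[0, 0, 0], [0, 0, 0]]]'

```text
time: 33.0
tcp_pos: [625.1, -82.8, 244.9]
ee_rot: [-3.141, 0.003, -3.041]
contact_force: [-0.4, 0.3, -4.2]
grip_width: 41.8
gripper_force: 35.0
```

```bash
python3 - <<'E'
from h import *
W=np.load('top.npy')
m=(W[...,0]>360)&(W[...,0]<560)&(W[...,1]>-450)&(W[...,1]<-175)&(W[...,2]>26)&(W[...,2]<40)
P=W[m]; print(cv2.minAreaRect(P[:,:2].astype(np.float32)))
a=np.radians(8.3); c=np.array([450,-316]); e=np.array([np.sin(a),-np.cos(a)])
print('slots',c+50*e,c-50*e)
E
python3 plan.py 457,-365,230,188.3 443,-267,230,188.3
```

```text
((449.5640563964844, -313.6907653808594), (144.7672119140625, 246.43661499023438), 8.559149742126465)
slots [ 457.21781005 -365.47628945] [ 442.78218995 -266.52371055]
t 33.0 tcp [625.1 -82.8 244.9] rpy deg [-1.800e+02  1.000e-01 -1.742e+02] w 41.8 F [-0.37  0.26 -4.16]
457,-365,230,188.3 | turn rows 1 each -0.0141 | shift tot [ 4.142 -5.1    0.297] rows 9 each [ 0.46  -0.567  0.033]
443,-267,230,188.3 | turn rows 0 each -0.0 | shift tot [-0.006  1.98  -0.   ] rows 3 each [-0.002  0.66  -0.   ]
```

Emit:
step_arm --rows '[[[0.35, -0.4, 0], [0, 0, -0.014]], [[0.46, -0.57, 0], [0, 0, 0]], [[0.46, -0.57, 0], [0, 0, 0]], [[0.46, -0.57, 0], [0, 0, 0]], [[0.46, -0.57, 0], [0, 0, 0]], [[0.46, -0.57, 0], [0, 0, 0]], [[0.46, -0.57, 0], [0, 0, 0]], [[0.46, -0.57, 0], [0, 0, 0]]]'

```text
time: 33.67
tcp_pos: [476.3, -325.3, 240.6]
ee_rot: [3.137, -0.004, -2.997]
contact_force: [1.3, -0.2, -5.0]
grip_width: 42.2
gripper_force: 35.0
```

Emit:
step_arm --rows '[[[0.46, -0.57, 0.3], [0, 0, 0]], [[0.1, -0.12, 0.6], [0, 0, 0]], [[0, 0, 0.7], [0, 0, 0]], [[0, 0, 0.7], [0, 0, 0]], [[0, 0, 0.6], [0, 0, 0]], [[0, 0, 0], [0, 0, 0]], [[0, 0, 0], [0, 0, 0]], [[0, 0, 0], [0, 0, 0]]]'

```text
time: 34.33
tcp_pos: [456.7, -363.4, 99.1]
ee_rot: [-3.141, 0.001, -2.997]
contact_force: [-0.3, 0.6, -2.9]
grip_width: 41.6
gripper_force: 35.0
```

```bash
python3 plan.py 457,-363,37,188.3
```

```text
t 34.33 tcp [ 456.7 -363.4   99.1] rpy deg [-180.     0.  -171.7] w 41.6 F [-0.34  0.62 -2.89]
457,-363,37,188.3 | turn rows 1 each -0.0 | shift tot [-0.008  0.007  1.241] rows 2 each [-0.004  0.004  0.621]
```

Emit:
step_arm --rows '[[[0, 0, 0.3], [0, 0, 0]], [[0, 0, 0.4], [0, 0, 0]], [[0, 0, 0.3], [0, 0, 0]], [[0, 0, 0.22], [0, 0, 0]], [[0, 0, 0], [0, 0, 0]], [[0, 0, 0], [0, 0, 0]], [[0, 0, 0], [0, 0, 0]]]'

```text
time: 34.92
tcp_pos: [457.2, -363.9, 39.0]
ee_rot: [-3.139, 0.002, -2.997]
contact_force: [0.4, -0.9, -3.7]
grip_width: 41.8
gripper_force: 35.0
```

Emit:
step_arm --rows '[[[0, 0, 0.02], [0, 0, 0]], [[0, 0, 0], [0, 0, 0]], [[0, 0, 0], [0, 0, 0]], [[0, 0, 0], [0, 0, 0]], [[0, 0, 0], [0, 0, 0]]]' --gripper 64

```text
time: 35.33
tcp_pos: [456.5, -363.3, 37.0]
ee_rot: [-3.141, 0.001, -2.997]
contact_force: [-0.8, -0.5, 0.0]
grip_width: 58.4
gripper_force: 0.0
```

Emit:
step_arm --rows '[[[0, 0, -0.3], [0, 0, 0]], [[0, 0, -0.6], [0, 0, 0]], [[0, 0, -0.7], [0, 0, 0]], [[0, 0, -0.7], [0, 0, 0]], [[0, 0, -0.7], [0, 0, 0]], [[0, 0, -0.7], [0, 0, 0]], [[0, 0, -0.3], [0, 0, 0]]]'

```text
time: 35.92
tcp_pos: [457.6, -364.3, 242.0]
ee_rot: [-3.135, 0.006, -2.997]
contact_force: [0.5, 0.7, 0.4]
grip_width: 58.7
gripper_force: 0.0
```

```bash
python3 plan.py 635.5,-178.5,240,186;  python3 - <<'E'
from h import *
im,d,W=snap('scene')
for y0,y1,z0,z1 in((-205,-150,155,190),(-420,-300,40,75),(-110,-55,155,180)):
    m=(W[...,0]>400)&(W[...,0]<700)&(W[...,1]>y0)&(W[...,1]<y1)&(W[...,2]>z0)&(W[...,2]<z1)
    P=W[m]; print(len(P),cv2.minAreaRect(P[:,:2].astype(np.float32)) if len(P)>5 else '',np.median(P[:,2]))
E
```

```text
t 35.92 tcp [ 457.6 -364.3  242. ] rpy deg [-179.6    0.3 -171.7] w 58.7 F [0.45 0.66 0.44]
635.5,-178.5,240,186 | turn rows 1 each 0.0127 | shift tot [-3.927  3.324  0.04 ] rows 7 each [-0.561  0.475  0.006]
1096 ((636.2208862304688, -179.3315887451172), (100.72689056396484, 43.889530181884766), 5.991185188293457) 179.55679417486215
836 ((456.4559631347656, -364.6968688964844), (102.40927124023438, 41.912635803222656), 8.32552719116211) 65.33663720430212
0  nan
  return _methods._mean(a, axis=axis, dtype=dtype,
  ret = ret.dtype.type(ret / rcount)
```

Emit:
step_arm --rows '[[[-0.5, 0.4, 0], [0, 0, 0.013]], [[-0.57, 0.48, 0], [0, 0, 0]], [[-0.57, 0.48, 0], [0, 0, 0]], [[-0.57, 0.48, 0], [0, 0, 0]], [[-0.57, 0.48, 0], [0, 0, 0]], [[-0.57, 0.48, 0], [0, 0, 0]], [[-0.57, 0.5, 0], [0, 0, 0]], [[0, 0, 0], [0, 0, 0]]]'

```text
time: 36.63
tcp_pos: [636.8, -172.2, 234.5]
ee_rot: [3.138, 0.001, -3.032]
contact_force: [0.3, -0.5, -0.5]
grip_width: 58.3
gripper_force: 0.0
```

Emit:
step_arm --rows '[[[0, 0, 0], [0, 0, 0]], [[0, 0, 0], [0, 0, 0]]]'

```text
time: 36.8
tcp_pos: [632.4, -177.9, 235.4]
ee_rot: [3.141, -0.002, -3.037]
contact_force: [-0.9, -0.9, 0.0]
grip_width: 58.4
gripper_force: 0.0
```

```bash
python3 plan.py 635.5,-179,149,186
```

```text
t 36.8 tcp [ 632.4 -177.9  235.4] rpy deg [ 1.80e+02 -1.00e-01 -1.74e+02] w 58.4 F [-0.87 -0.89  0.02]
635.5,-179,149,186 | turn rows 1 each -0.0002 | shift tot [-0.059 -0.029  1.728] rows 3 each [-0.02  -0.01   0.576]
```

Emit:
step_arm --rows '[[[-0.05, -0.03, 0.4], [0, 0, 0]], [[0, 0, 0.6], [0, 0, 0]], [[0, 0, 0.5], [0, 0, 0]], [[0, 0, 0.2], [0, 0, 0]], [[0, 0, 0], [0, 0, 0]], [[0, 0, 0], [0, 0, 0]]]'

```text
time: 37.3
tcp_pos: [635.4, -180.0, 152.0]
ee_rot: [-3.141, 0.0, -3.039]
contact_force: [-0.6, 0.2, 1.0]
grip_width: 58.2
gripper_force: 0.0
```

Emit:
step_arm --rows '[[[0, 0, 0], [0, 0, 0]], [[0, 0, 0], [0, 0, 0]], [[0, 0, 0], [0, 0, 0]], [[0, 0, 0], [0, 0, 0]], [[0, 0, 0], [0, 0, 0]]]' --gripper 0 --squeeze 35

```text
time: 37.72
tcp_pos: [636.4, -179.2, 152.8]
ee_rot: [-3.141, 0.003, -3.038]
contact_force: [0.2, -0.0, 3.0]
grip_width: 41.8
gripper_force: 35.0
```

Emit:
step_arm --rows '[[[0, 0, -0.2], [0, 0, 0]], [[0, 0, -0.3], [0, 0, 0]], [[0, 0, -0.5], [0, 0, 0]], [[0, 0, -0.6], [0, 0, 0]], [[0, 0, -0.2], [0, 0, 0]], [[0, 0, 0], [0, 0, 0]], [[0, 0, 0], [0, 0, 0]]]'

```text
time: 38.3
tcp_pos: [635.4, -178.9, 240.8]
ee_rot: [3.141, -0.001, -3.038]
contact_force: [-0.4, -0.3, -2.6]
grip_width: 41.6
gripper_force: 35.0
```

```bash
python3 plan.py 442,-264,235,188.3 442,-264,100,188.3
```

```text
t 38.3 tcp [ 635.4 -178.9  240.8] rpy deg [ 180.    -0.  -174.1] w 41.6 F [-0.43 -0.35 -2.58]
442,-264,235,188.3 | turn rows 1 each -0.0131 | shift tot [ 4.073 -1.126  0.117] rows 6 each [ 0.679 -0.188  0.019]
442,-264,100,188.3 | turn rows 0 each -0.0 | shift tot [-0.   0.   2.7] rows 4 each [-0.     0.     0.675]
```

Emit:
step_arm --rows '[[[0.5, -0.13, 0], [0, 0, -0.013]], [[0.7, -0.2, 0], [0, 0, 0]], [[0.7, -0.2, 0], [0, 0, 0]], [[0.7, -0.2, 0], [0, 0, 0]], [[0.7, -0.2, 0], [0, 0, 0]], [[0.7, -0.18, 0.2], [0, 0, 0]], [[0.07, -0.02, 0.6], [0, 0, 0]], [[0, 0, 0.7], [0, 0, 0]]]'

```text
time: 38.97
tcp_pos: [440.0, -264.1, 165.8]
ee_rot: [-3.14, 0.001, -3.0]
contact_force: [0.7, -0.0, -2.3]
grip_width: 41.7
gripper_force: 35.0
```

Emit:
step_arm --rows '[[[0, 0, 0.7], [0, 0, 0]], [[0, 0, 0.6], [0, 0, 0]], [[0, 0, 0], [0, 0, 0]], [[0, 0, 0], [0, 0, 0]], [[0, 0, 0], [0, 0, 0]]]'

```text
time: 39.38
tcp_pos: [442.6, -263.5, 102.0]
ee_rot: [-3.141, 0.001, -2.997]
contact_force: [0.0, -0.6, -1.4]
grip_width: 41.6
gripper_force: 35.0
```

```bash
python3 plan.py 442,-264,41,188.3
```

```text
t 39.38 tcp [ 442.6 -263.5  102. ] rpy deg [-180.     0.  -171.7] w 41.6 F [ 0.02 -0.62 -1.44]
442,-264,41,188.3 | turn rows 1 each -0.0 | shift tot [ 0.014 -0.008  1.22 ] rows 2 each [ 0.007 -0.004  0.61 ]
```

Emit:
step_arm --rows '[[[0, 0, 0.3], [0, 0, 0]], [[0, 0, 0.4], [0, 0, 0]], [[0, 0, 0.3], [0, 0, 0]], [[0, 0, 0.22], [0, 0, 0]], [[0, 0, 0], [0, 0, 0]], [[0, 0, 0], [0, 0, 0]], [[0, 0, 0], [0, 0, 0]]]'

```text
time: 39.97
tcp_pos: [443.5, -264.0, 42.2]
ee_rot: [-3.139, 0.003, -2.997]
contact_force: [-0.2, 0.5, -1.1]
grip_width: 41.7
gripper_force: 35.0
```

Emit:
step_arm --rows '[[[0, 0, 0.02], [0, 0, 0]], [[0, 0, 0], [0, 0, 0]], [[0, 0, 0], [0, 0, 0]], [[0, 0, 0], [0, 0, 0]], [[0, 0, 0], [0, 0, 0]]]' --gripper 62

```text
time: 40.38
tcp_pos: [442.3, -263.4, 39.7]
ee_rot: [-3.141, 0.001, -2.997]
contact_force: [-0.6, 1.2, -0.4]
grip_width: 56.7
gripper_force: 0.0
```

Emit:
step_arm --rows '[[[0, 0, -0.3], [0, 0, 0]], [[0, 0, -0.6], [0, 0, 0]], [[0, 0, -0.7], [0, 0, 0]], [[0, 0, -0.7], [0, 0, 0]], [[0, 0, -0.7], [0, 0, 0]], [[0, 0, -0.7], [0, 0, 0]], [[0, 0, 0], [0, 0, 0]], [[0, 0, 0], [0, 0, 0]]]'

```text
time: 41.05
tcp_pos: [443.0, -263.8, 226.5]
ee_rot: [-3.138, 0.004, -2.997]
contact_force: [0.6, 0.5, -1.0]
grip_width: 56.3
gripper_force: 0.0
```

```bash
python3 weights.py
python3 - <<'E'
from h import *
im,d,W=snap('scene','s9')
for y0,y1 in((-420,-315),(-312,-220)):
    m=(W[...,0]>370)&(W[...,0]<520)&(W[...,1]>y0)&(W[...,1]<y1)&(W[...,2]>50)&(W[...,2]<75)
    P=W[m]; print(len(P),cv2.minAreaRect(P[:,:2].astype(np.float32)) if len(P)>5 else '',np.median(P[:,2]))
st()
E
```

```text
brass [238. 181.] 182 ztop 158.0 knob c [607.7  76.6] body [49. 46.]
brass [215. 186.] 106 ztop 153.0 knob c [600.5 148.4] body [36. 35.]
brass [256. 240.] 72 ztop 69.0 knob c [438.8  40.3] body [31. 29.]
wpan [ 86.3  89.2 119.5]
goods [116.3 118.6 121.2]
806 ((456.7064514160156, -364.6609802246094), (102.21980285644531, 41.93125915527344), 8.285717964172363) 65.42247208178645
712 ((444.1097106933594, -264.5679626464844), (101.00746154785156, 42.75740432739258), 8.187408447265625) 65.53646723974555
time 41.15
tcp_pos [ 441.365 -262.822  223.417]
ee_rot [ 3.140e+00 -1.000e-03 -2.997e+00]
contact_force [ 0.862 -0.409 -0.72 ]
grip_width 56.206
gripper_force 0.0
```

View pics/s9.png

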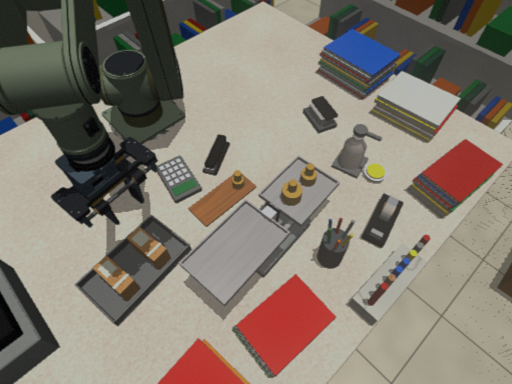

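The picture shows both parcels flat in the tray (at (148,243) and (116,277)), and the 400 g and 200 g weights in the lowered weight pan (at (292,190) and (310,174)). Nothing else has moved.

```bash
python3 -c "
from cell import manip
print(manip.close_job())"
```

```text
the job is handed in; nothing more can be done
None
```

I handed in the job with every step carried out, but I got no verdict back: the two parcels balanced level against 600 g (400 g + 200 g), which are still in their pan to read; the bottle cap was pressed down and sprang back; both parcels are in the grey tray, and nothing else was moved.

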